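Find the moisture tins and load the drying station

ROBOT

A 6-joint arm with a two-finger parallel gripper is mounted at the origin on a cart in front of the work surface, level with it; the furniture and walls round the work are solid. World frame = base frame: x ahead of the robot, y to its left, z up, the work surface at z = 0. Lengths are in m, angles in rad, forces in N, time in s.
With the tool pointing down it reaches from about 0.3 to 0.875 m from the base axis. Payload 6.4 kg.
Tool frame: the origin (TCP) lies between the finger pads; the fingertips stand 11 mm ahead of it and the grasp point (between the pads) lies 8 mm behind it (ctrl.tcp_to_tips is the distance from the TCP to the fingertips, in m); x points along the fingers, z is the direction in which the jaws open and shut, and the axes are right-handed (so a half turn about x gives the same grasp; the last joint's range is limited). The gripper opens to 85 mm and grips with 20 to 120 N. Pads are 22 mm wide; open, the fingers measure 114 mm over their backs; the gripper's body (76 mm by 85 mm) begins 54 mm behind the grasp point. The pads swing forward as they close: fully open they stand 13 mm farther back than shut.
Start: joints at [0.899, 0.181, 1.607, -0, 1.354, -0.206], TCP at [0.258, 0.514, 0.242] pointing down, gripper open.
Joint ranges: [-2.99, 2.99], [-0.89, 2.07], [0.3, 2.58], [-1.14, 4.28], [0, 2.63], [-3.12, 3.12]. Speed limits (rad/s): [2.57, 2.57, 3.01, 3.14, 3.14, 3.14].

INTERFACE

Orientations are given as a unit quaternion [w, x, y, z].
In Python, from bench import ctrl, eyes, hand_in gives the robot as it stands. The module is installed in compiled form; this text tells all that it offers.
- The arm moves only by the tool step_arm, never from a script. Its arguments are lists of equal length, an entry for each row: "xyz": the shift along the world's x, y, z in mm, a list of three; "spin": the turn about the world's z in rad; "fingers": the opening in per cent of the stroke, from 0 (shut) to 100 (fully open). A call has 1 to 10 rows; each row is the pose to reach, as a shift and turn from the pose commanded when the call began; what a row does not reach only later rows make up. A row lasts 1/10 s, in which the tool goes at most 50 mm and 8.59 degrees, less where a joint would pass 70% of its speed; a pose out of reach is approached as far as the arm can. A call with a gripper value outside its range is refused whole. The fingers move at their own pace and stop on an object; the grip force is fixed at half the most. Time passes only in rows, so rows that repeat a pose let the fingers close. It gives the time, the measured TCP pose, the force and the opening at its end, in the units of the state.
- ctrl.get_obs(): the state, without advancing time (a new reading comes with each control period).
- eyes.camera(name): name is "side" or "top"; returns the picture (400x640x3 uint8, red, green, blue); there is no depth.
- eyes.camera_model(name): a dict with "vertical_fov" (degrees; the focal length in pixels is half the picture's height over the tangent of half this angle, whatever the lens; pixels are square), "cx", "cy" (the principal point, pixels), "pose" (4x4, takes a point from camera to world coordinates). Camera axes: x right, y up, looking along -z (the intrinsics and any distortion apply to the point x, -y, -z); pixel columns grow to the right and rows downward; lengths in m; the calibration is good to about 2 mm. A picture is of the moment at which its call begins. camera_model takes no time and is no camera call.
- hand_in(): hands the job in, once; it reports no verdict.
The state is a dict: "time_s": time; "q": joint angles; "dq": joint speeds; "joint_efforts": joint torques, N m; "eef_pos": TCP position; "eef_rot": TCP orientation; "wrist_force": force on the tool from outside, world axes, zero at the start; "torque": the same for the moment, N m; "opening": opening from 0.0 (shut) to 1.0 (fully open).
Only numpy, scipy, OpenCV 4.12 (cv2) and the standard library are available. Lean on these libraries where they do the work, as an engineer would, in place of code of your own. Each camera call takes 0.05 s, during which the arm holds its last target.

TASK

One or two squat aluminium moisture tins with a knob on top are shut away somewhere in the four specimen boxes. Free the clamp knob of the drying station and pull its carriage right out, look through the boxes one at a time (never two open together) and stand every tin upright on the carriage tray; then slide the carriage fully home under the hood and lock the clamp again. Leave the crucible and the stopper in their boxes, all boxes shut, and the other things on the bench where they are.

Things in the scene. Friction and masses are not known exactly. Their poses are not given: they have to be found in the camera images.
- box0: specimen box 0 of four alike (0 leftmost, 3 rightmost, in a rough row about 102 mm apart), fixed, grey plastic, 80 x 80 mm, closed height 53 mm: a shallow base (floor 4 mm, walls 4 mm thick and 22 mm high) under a deep hinged cover. Origin: centre of the underside; z up, x points from front (tab) to back (hinge). Hinge line: along y at x = 40, z = 22 mm
- lid0 (a joint): cover of box 0: 0 shut (start below 0.03), grows as the front lifts up and over backwards, stop at 1.9 rad; at 1.75 it is clear of the base. Stiff hinge (0.07 N m): it stays at any angle. Pull tab: flat steel tongue 14 mm wide (along y), 6 mm thick, standing out 31 mm level from the front; its grip point is 100 mm in front of and, shut, 13 mm above the hinge line. Open, it reaches 135 mm above the table
- box1: specimen box 1 of four alike (0 leftmost, 3 rightmost, in a rough row about 102 mm apart), fixed, grey plastic, 80 x 80 mm, closed height 53 mm: a shallow base (floor 4 mm, walls 4 mm thick and 22 mm high) under a deep hinged cover. Origin: centre of the underside; z up, x points from front (tab) to back (hinge). Hinge line: along y at x = 40, z = 22 mm
- lid1 (a joint): cover of box 1: 0 shut (start below 0.03), grows as the front lifts up and over backwards, stop at 1.9 rad; at 1.75 it is clear of the base. Stiff hinge (0.07 N m): it stays at any angle. Pull tab: flat steel tongue 14 mm wide (along y), 6 mm thick, standing out 31 mm level from the front; its grip point is 100 mm in front of and, shut, 13 mm above the hinge line. Open, it reaches 135 mm above the table
- box2: specimen box 2 of four alike (0 leftmost, 3 rightmost, in a rough row about 102 mm apart), fixed, grey plastic, 80 x 80 mm, closed height 53 mm: a shallow base (floor 4 mm, walls 4 mm thick and 22 mm high) under a deep hinged cover. Origin: centre of the underside; z up, x points from front (tab) to back (hinge). Hinge line: along y at x = 40, z = 22 mm
- lid2 (a joint): cover of box 2: 0 shut (start below 0.03), grows as the front lifts up and over backwards, stop at 1.9 rad; at 1.75 it is clear of the base. Stiff hinge (0.07 N m): it stays at any angle. Pull tab: flat steel tongue 14 mm wide (along y), 6 mm thick, standing out 31 mm level from the front; its grip point is 100 mm in front of and, shut, 13 mm above the hinge line. Open, it reaches 135 mm above the table
- box3: specimen box 3 of four alike (0 leftmost, 3 rightmost, in a rough row about 102 mm apart), fixed, grey plastic, 80 x 80 mm, closed height 53 mm: a shallow base (floor 4 mm, walls 4 mm thick and 22 mm high) under a deep hinged cover. Origin: centre of the underside; z up, x points from front (tab) to back (hinge). Hinge line: along y at x = 40, z = 22 mm
- lid3 (a joint): cover of box 3: 0 shut (start below 0.03), grows as the front lifts up and over backwards, stop at 1.9 rad; at 1.75 it is clear of the base. Stiff hinge (0.07 N m): it stays at any angle. Pull tab: flat steel tongue 14 mm wide (along y), 6 mm thick, standing out 31 mm level from the front; its grip point is 100 mm in front of and, shut, 13 mm above the hinge line. Open, it reaches 135 mm above the table
- tin0: moisture tin (wanted): squat round aluminium tin with a lid fixed on, 44 mm across and 20 mm high, with a round knob 16 mm across and 16 mm high on top (36 mm over all), 60 g. Origin: centre of the underside, z up. Starts upright in one of the boxes; may be absent
- tin1: moisture tin (wanted): squat round aluminium tin with a lid fixed on, 44 mm across and 20 mm high, with a round knob 16 mm across and 16 mm high on top (36 mm over all), 60 g. Origin: centre of the underside, z up. Starts upright in one of the boxes; may be absent
- crucible: open white porcelain crucible, 42 mm across, 33 mm high, in one of the boxes; not wanted. Origin: centre of the underside
- stopper: tapered cork-brown stopper, 37 mm across, 28 mm high, in one of the boxes; not wanted. Origin: centre of the underside
- station: drying station fixed to the table at the right of the boxes: base plate 300 x 92 x 8 mm with a track along its x axis and, over its far end, a sheet-metal hood (92 mm wide, 92 mm high, from 43 to 143 mm beyond the origin, open to the robot). Origin: centre of the plate's underside; x points away from the robot along the track
- carriage (a joint): sliding sample carriage on the track, m: 0 fully home under the hood (start below 0.002), 0.12 fully out towards the robot (stop). Friction 1.5 N; it stays where it is left
- carriage_handle (a point): grip point on the carriage's upright black handle post (12 mm along the track, 14 mm across it, rising to 64 mm above the table, this point is 8 mm below its top). It stands on the near end of the tray, 70 mm from the tray's middle
- tray_mid (a point): centre of the tray floor on the carriage, 21 mm above the table; x along the track away from the robot. The tray is 102 mm (x) by 58 mm (y) inside with a rim 6 to 8 mm high: two tins fit one behind the other, at x = -25 and +25 mm from this point
- clamp (a joint): clamp knob at the left of the track, about 62 mm from its middle, turning about a vertical axis, rad: 0 locked (its steel stop finger lies across the track in front of the tray and blocks it, 3 mm play), 1.5 fully freed (finger alongside the track, pointing to the robot). Clockwise from above frees. Friction 0.06 N m. Start below 0.08
- clamp_grip (a point): middle of the clamp knob's black bar grip, on its axis, 76 mm above the table. The bar is 12 mm thick, 40 mm long and 22 mm high (11 mm above and below this point, under it a disc 34 mm across). The bar lies along the stop finger: across the track (station y) at 0, along the track at 1.57
- flask: bystander: small glass conical flask, 54 mm across, 103 mm high. Origin: centre of the underside
- dish: bystander: glass petri dish with lid, 64 mm across, 17 mm high. Origin: centre of the underside
- small_stopper: bystander: small tapered stopper, 24 mm across, 18 mm high, behind the boxes. Origin: centre of the underside
- marker_pen: bystander: marker pen lying down, 136 mm long, 17 mm thick. Origin: centre of the underside

How it is judged:
On the way, in this order (a step that is already met when the one before it is completed fails the run):
1. the clamp is freed (knob turned past 1.2 rad) (value of joint clamp above 1.2 rad), for 0.2 s.
2. the carriage is pulled out (past 0.10 m) (value of joint carriage above 0.1 m), for 0.2 s.
3. every tin stands on the tray of the pulled-out carriage, let go (x of tin0 in the frame of tray_mid between -0.036 and 0.036 m and y of tin0 in the frame of tray_mid between -0.016 and 0.016 m and z of tin0 in the frame of tray_mid between -0.004 and 0.006 m and angle between each of tin0, tin1's own z axis and vertical below 0.1 rad and x of tin1 in the frame of tray_mid between -0.036 and 0.036 m and y of tin1 in the frame of tray_mid between -0.016 and 0.016 m and z of tin1 in the frame of tray_mid between -0.004 and 0.006 m and linear speed of each of tin0, tin1 below 0.05 m/s and contact force between the fingers and tin0 below 0.3 N and contact force between the fingers and tin1 below 0.3 N and value of joint carriage above 0.08 m), for 0.2 s.
4. the carriage is fully home with the tins on it (x of tin0 in the frame of tray_mid between -0.036 and 0.036 m and y of tin0 in the frame of tray_mid between -0.016 and 0.016 m and z of tin0 in the frame of tray_mid between -0.004 and 0.006 m and angle between each of tin0, tin1's own z axis and vertical below 0.1 rad and x of tin1 in the frame of tray_mid between -0.036 and 0.036 m and y of tin1 in the frame of tray_mid between -0.016 and 0.016 m and z of tin1 in the frame of tray_mid between -0.004 and 0.006 m and value of joint carriage below 0.006 m), for 0.2 s.
At the end, for the whole second after the job is handed in: Each tin stands upright, at rest and released on the tray floor (within 36 mm along, 16 mm across of its middle, 0.1 rad), carriage home within 6 mm, clamp locked within 0.15 rad, all covers shut within 0.08 rad, crucible and stopper within 50 mm of their starts (all of step 4 and linear speed of each of tin0, tin1 below 0.05 m/s and contact force between the fingers and tin0 below 0.3 N and contact force between the fingers and tin1 below 0.3 N and value of joint clamp below 0.15 rad and value of joint each of lid0, lid1, lid2, lid3 below 0.08 rad and distance of each of crucible, stopper from where it was at the start of the episode below 0.05 m); the robot touches nothing.
It fails at once if two boxes open at the same time (value of joint each of lid0, lid1 above 0.4 rad or value of joint each of lid0, lid2 above 0.4 rad or value of joint each of lid0, lid3 above 0.4 rad or value of joint each of lid1, lid2 above 0.4 rad or value of joint each of lid1, lid3 above 0.4 rad or value of joint each of lid2, lid3 above 0.4 rad).
It fails at once if a bystander on the table shoved more than 30 mm (distance of any of flask, dish, small_stopper, marker_pen from where it was at the start of the episode above 0.03 m).
It fails at once if the crucible or the stopper taken out of its box (distance of any of crucible, stopper from where it was at the start of the episode above 0.06 m).
Of tin0, tin1 only 1 to 2 are there at a start; the rules pass over those that are not, and their reading is None.
At some moment in a run one of tin0, tin1 may be knocked a few centimetres aside while the robot is not near it.
Once in a run the grip may slacken for a moment while it holds something.
It also fails if it takes over 210 s, if anything falls off the work surface, if the arm or the gripper's body presses on something with over 40 N, if the wrist force passes 120 N, or if a joint passes its speed limit or range.

## Working session

There is one attempt and no reset: what is moved stays moved. The work goes in short steps, Python scripts to look and compute and a tool call to move; the robot and the scene stay as the last step left them, time stands still between calls to the robot, and variables do not carry over. Pictures are saved under pics/ and viewed, and the job is handed in when it is done.

Besides the shell and the picture viewer there is one more tool, called in YAML: its name, and indented under it one key for each argument. step_arm: Moves the arm, as the interface text tells. Its arguments: {"type":"object","properties":{"xyz":{"type":"array"},"spin":{"type":"array"},"fingers":{"type":"array"}},"required":["xyz","spin","fingers"]}

```bash
mkdir -p pics; ls
python3 - <<'E'
from bench import ctrl, eyes
import cv2, numpy as np
for n in("side","top"):
    m=eyes.camera_model(n); print(n,m)
    cv2.imwrite(f"pics/{n}0.png",eyes.camera(n)[:,:,::-1])
o=ctrl.get_obs(); print(o)
E
```

```text
pics
side {'vertical_fov': 51.092415100602295, 'cx': 320.2872369104592, 'cy': 193.79220740531267, 'pose': array([[-0.97070298,  0.17535694, -0.16427317,  0.33331743],
       [-0.23974075, -0.66092902,  0.7111239 ,  0.49169789],
       [ 0.01612761,  0.72967306,  0.68360597,  0.79089457],
       [ 0.        ,  0.        ,  0.        ,  1.        ]])}
top {'vertical_fov': 55.7320035818234, 'cx': 325.21489774256685, 'cy': 202.0419516669474, 'pose': array([[-0.00930699,  0.98859741, -0.15029482,  0.33208799],
       [-0.99995384, -0.0088424 ,  0.00375922, -0.22256691],
       [ 0.00238738,  0.15032287,  0.98863408,  1.22013517],
       [ 0.        ,  0.        ,  0.        ,  1.        ]])}
{'time_s': 0.1, 'q': array([ 8.98685154e-01,  1.81476225e-01,  1.60791933e+00, -4.19673522e-05,
        1.35382538e+00, -2.06300770e-01]), 'dq': array([-9.02798669e-05, -5.31264271e-04, -2.84527936e-03, -1.69847462e-03,
       -8.36963960e-04,  1.61540257e-04]), 'joint_efforts': array([ 1.66715836e-04, -4.45879519e+01, -3.52236414e+01, -2.23697634e-04,
        4.22129538e-03, -2.19437652e-05]), 'eef_pos': array([0.25794048, 0.51334386, 0.24146344]), 'eef_rot': array([ 0.60136411, -0.37130893,  0.60243734,  0.37089099]), 'wrist_force': array([ 0.70757535, -0.50249853, -0.28217131]), 'torque': array([-0.04334812,  0.00437565,  0.06456671]), 'opening': 0.9963065512359707}
```

View pics/side0.png

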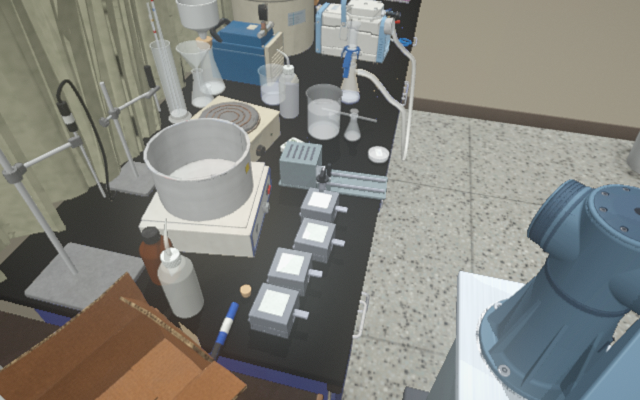

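View pics/top0.png

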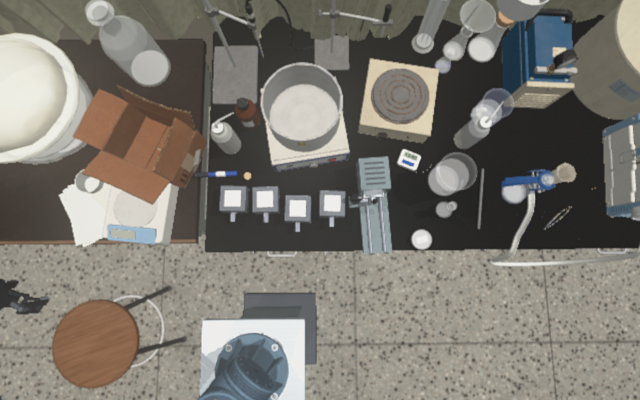

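```bash
cat > h.py <<'E'
from bench import ctrl, eyes
import cv2, numpy as np
def K(n):
    m=eyes.camera_model(n); f=200/np.tan(np.radians(m['vertical_fov']/2)); return m,f
def ray(n,u,v):
    m,f=K(n); d=np.array([(u-m['cx'])/f,-(v-m['cy'])/f,-1]); P=m['pose']; return P[:3,3],P[:3,:3]@d
def onz(n,u,v,z):
    o,d=ray(n,u,v); t=(z-o[2])/d[2]; return o+t*d
def proj(n,p):
    m,f=K(n); P=m['pose']; c=P[:3,:3].T@(np.asarray(p,float)-P[:3,3]); return np.array([m['cx']+f*c[0]/-c[2], m['cy']-f*c[1]/-c[2]])
def two(a,b): # top px, side px
    o1,d1=ray('top',*a);o2,d2=ray('side',*b)
    A=np.stack([d1,-d2],1); s=np.linalg.lstsq(A,o2-o1,rcond=None)[0]
    p,q=o1+s[0]*d1,o2+s[1]*d2
    return (p+q)/2,np.linalg.norm(p-q)
def crop(img,x0,y0,x1,y1,k,fn):
    c=cv2.resize(img[y0:y1,x0:x1],None,fx=k,fy=k,interpolation=cv2.INTER_CUBIC)
    c=c[:,:,::-1].copy()
    for i in range((x0//10+1)*10,x1,10):
        cv2.line(c,((i-x0)*k,0),((i-x0)*k,8 if i%50 else 16),(0,255,255),1)
        if i%20==0: cv2.putText(c,str(i),((i-x0)*k,24),0,.35,(0,255,255))
    for i in range((y0//10+1)*10,y1,10):
        cv2.line(c,(0,(i-y0)*k),(8,(i-y0)*k),(0,255,255),1)
        cv2.putText(c,str(i),(10,(i-y0)*k),0,.35,(0,255,255))
    cv2.imwrite('pics/'+fn,c)
def st():
    o=ctrl.get_obs(); print(round(o['time_s'],2),o['eef_pos'].round(4),o['eef_rot'].round(3),o['wrist_force'].round(1),round(float(o['opening']),3))
E
python3 - <<'E'
from h import *
print(proj('top',[0,0,0]),proj('side',[0,0,0]))
t=eyes.camera('top'); s=eyes.camera('side')
crop(t,200,145,400,265,4,'t1.png'); crop(s,210,130,400,350,3,'s1.png'); crop(t,345,145,445,260,6,'t2.png')
crop(s,270,130,400,230,6,'s2.png')
E
```

```text
[252.41580101 370.20409316] [534.96347194 349.3201778 ]
```

View pics/t1.png

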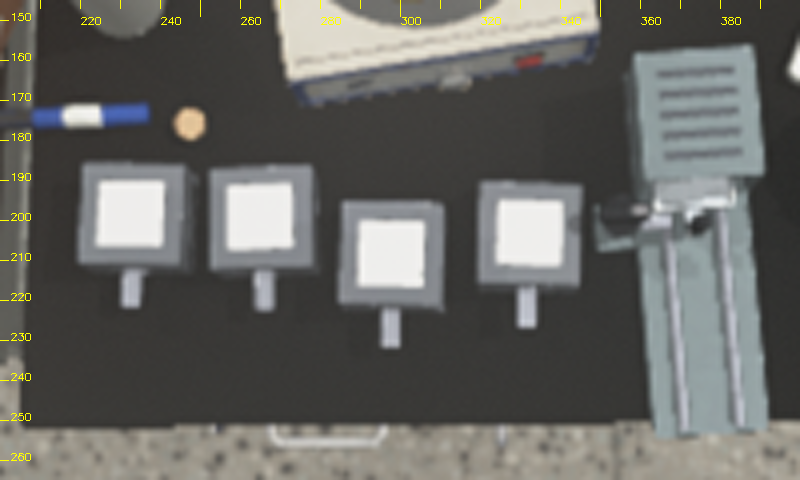

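View pics/s1.png

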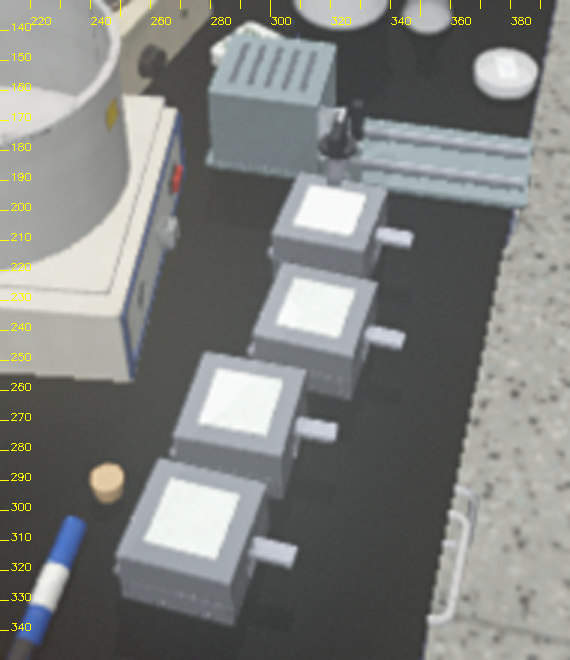

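View pics/t2.png

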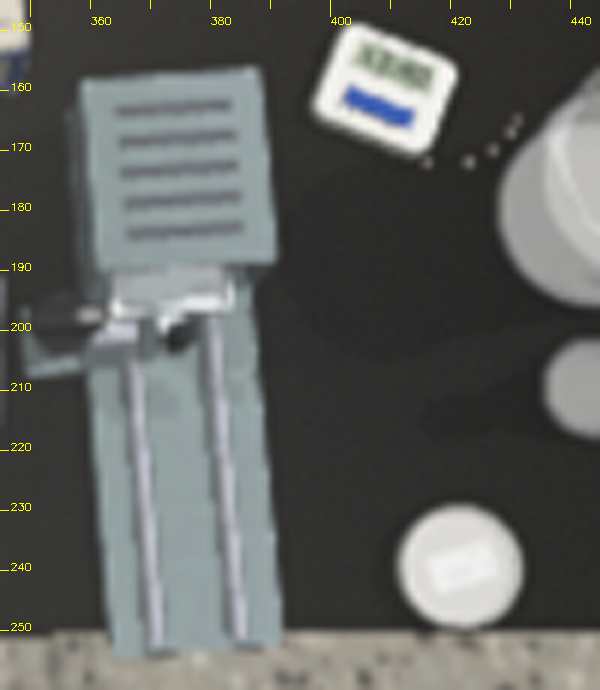

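View pics/s2.png

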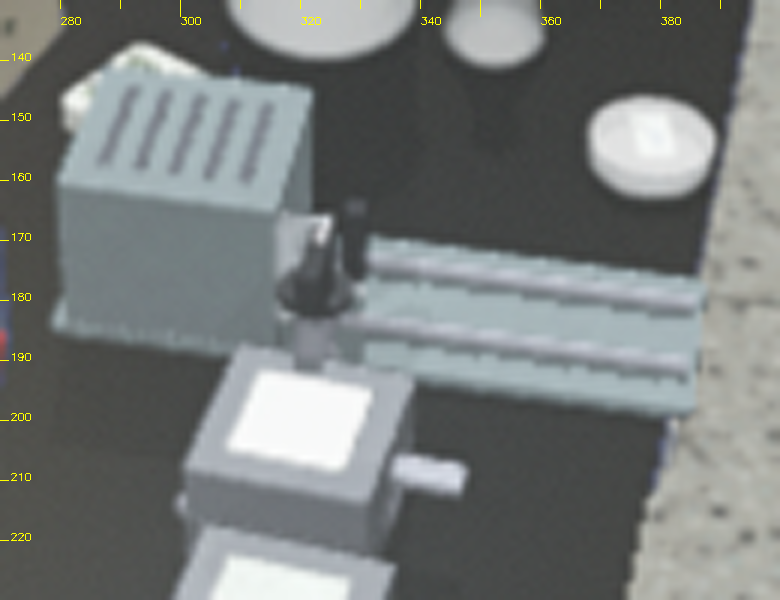

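Run:
```python
from h import *
t=eyes.camera('top'); s=eyes.camera('side')
def blobs(im,box,th=215,amin=150):
    x0,y0,x1,y1=box; m=(im.min(2)>th).astype(np.uint8); k=np.zeros_like(m);k[y0:y1,x0:x1]=1
    n,l,stt,c=cv2.connectedComponentsWithStats(m*k)
    return [(c[i],cv2.minAreaRect(np.argwhere(l==i)[:,::-1].astype(np.float32)),stt[i,4]) for i in range(1,n) if stt[i,4]>amin]
bt=sorted(blobs(t,(215,180,350,235)),key=lambda b:b[0][0]); bs=sorted(blobs(s,(240,185,345,330),200),key=lambda b:-b[0][1])
for a,b in zip(bt,bs):
    print(a[0].round(1),a[2],a[1][2],'|',b[0].round(1),b[2]); 
    c=cv2.boxPoints(a[1]); P=[onz('top',*q,.053)[:2].round(4) for q in c]
    print(' top',onz('top',*a[0],.053).round(4),'side',onz('side',*b[0],.053).round(4),two(a[0],b[0])[0].round(4),'edge ang',[round(float(np.degrees(np.arctan2(*(P[(i+1)%4]-P[i])[::-1]))),1) for i in range(4)], np.linalg.norm(P[1]-P[0]),np.linalg.norm(P[2]-P[1]))
# tabs tip: pixel
for p in [(232.5,222),(266,222.5),(297.5,231.5),(331.5,226.5)]: print('tabtip',onz('top',*p,.035).round(4))
for p in [(307,317),(344.5,243.5+0),(0,0)]: pass
print('plate', [onz('top',*p,.008).round(4) for p in [(363,254.5),(391.5,253)]])
print('hood top',[onz('top',*p,.092).round(4) for p in [(357.5,158.5),(387,156.5),(391,188.5),(361,191)]])
print('plate side', [onz('side',*p,.008).round(4) for p in [(387,176),(385,199)]])
print('clamp bar side',onz('side',321.5,171,.076), 'handle top',onz('side',328.5,164.5,.064))
```

```text
[232.3 197.9] 234 90.0 | [273.7 302.3] 557
 top [0.5253 0.0631 0.053 ] side [0.5247 0.0589 0.053 ] [0.5239 0.0618 0.058 ] edge ang [-90.5, -178.7, 89.5, 1.7] 0.047001702096839 0.04431128524428061
[264.6 198.7] 248 90.0 | [289.8 263.4] 453
 top [ 0.5218 -0.0376  0.053 ] side [ 0.5217 -0.0425  0.053 ] [ 0.5206 -0.0385  0.0584] edge ang [-90.5, -179.4, 89.4, 1.0] 0.047001702096839 0.04750263150605452
[297.4 208. ] 244 90.0 | [314.8 232.1] 366
 top [ 0.4917 -0.1404  0.053 ] side [ 0.4916 -0.1446  0.053 ] [ 0.4908 -0.1407  0.0576] edge ang [-90.6, 180.0, 89.5, 0.2] 0.04680267086395817 0.05019999999999997
[331.8 202.8] 238 90.0 | [249.2 210.7] 547
 top [ 0.507  -0.2474  0.053 ] side [ 0.6652 -0.1717  0.053 ] [ 0.595  -0.2207  0.0177] edge ang [-90.5, 179.2, 89.5, -0.5] 0.04700170209683899 0.0473051794204398
tabtip [0.4514 0.0648 0.035 ]
tabtip [ 0.4489 -0.0404  0.035 ]
tabtip [ 0.4197 -0.1394  0.035 ]
tabtip [ 0.4344 -0.2461  0.035 ]
plate [array([ 0.3468, -0.3456,  0.008 ]), array([ 0.3507, -0.4363,  0.008 ])]
hood top [array([ 0.638 , -0.3273,  0.092 ]), array([ 0.6435, -0.4181,  0.092 ]), array([ 0.5434, -0.4269,  0.092 ]), array([ 0.5365, -0.3356,  0.092 ])]
plate side [array([ 0.3538, -0.4447,  0.008 ]), array([ 0.3469, -0.3477,  0.008 ])]
clamp bar side [ 0.52320931 -0.33868423  0.076     ] handle top [ 0.51440202 -0.38453627  0.064     ]
```

Run:
```python
from h import *
from scipy.spatial.transform import Rotation as R
o=ctrl.get_obs(); q=o['eef_rot']; M=R.from_quat([*q[1:],q[0]]).as_matrix(); print(M.round(3), 'jaw yaw deg',np.degrees(np.arctan2(M[1,2],M[0,2])))
t=eyes.camera('top'); s=eyes.camera('side')
crop(t,345,185,395,215,16,'t3.png'); crop(s,300,155,345,195,16,'s3.png')
```

```text
[[-0.    -0.893  0.449]
 [-0.     0.449  0.893]
 [-1.     0.    -0.001]] jaw yaw deg 63.3110926819833
```

View pics/t3.png

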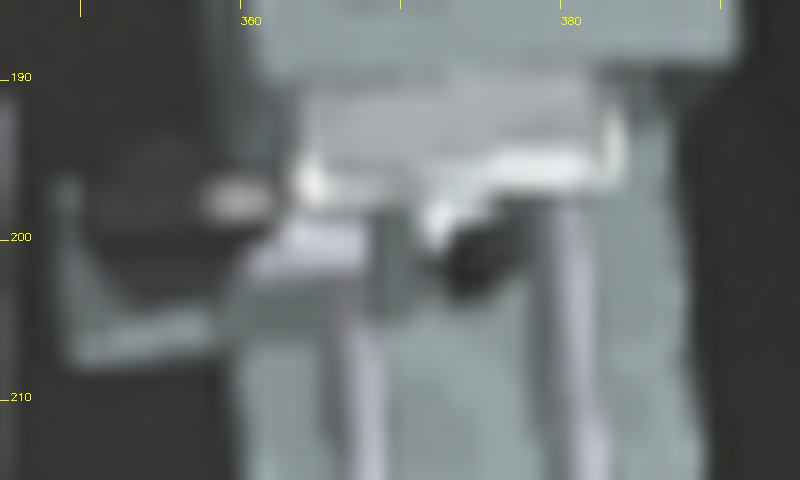

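View pics/s3.png

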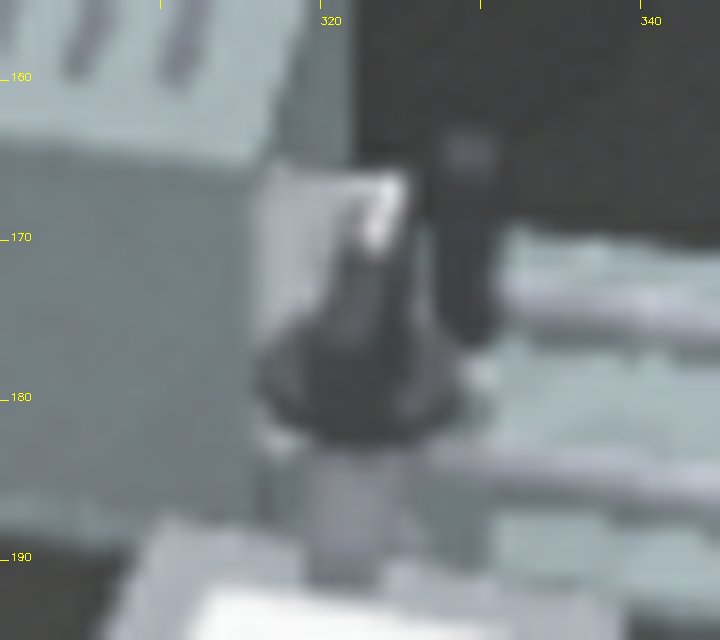

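Run:
```python
from h import *
for p in [(355,197.3),(354.5,197)]: print('bar top',onz('top',*p,.087).round(4))
for z in(.055,.06,.065):print('disc side',z,onz('side',322.5,179,z).round(4))
print('handle',onz('side',329,164.5,.064).round(4),onz('top',375,201,.06).round(4),onz('top',373.5,202.5,.064).round(4))
O=np.array([.4988,-.3835]);c,s=np.cos(.06),np.sin(.06)
for y in(.062,):
  for x in (0,.015,.025): print(x,O+[c*x-s*y,s*x+c*y], proj('top',[*(O+[c*x-s*y,s*x+c*y]),.087]),proj('side',[*(O+[c*x-s*y,s*x+c*y]),.065]))
```

```text
bar top [ 0.5181 -0.3174  0.087 ]
bar top [ 0.519  -0.3159  0.087 ]
disc side 0.055 [ 0.5183 -0.3315  0.055 ]
disc side 0.06 [ 0.517  -0.3259  0.06  ]
disc side 0.065 [ 0.5158 -0.3203  0.065 ]
handle [ 0.5131 -0.3849  0.064 ] [ 0.5103 -0.3816  0.06  ] [ 0.5051 -0.3762  0.064 ]
0 [ 0.49508223 -0.32161157] [356.53670918 204.79188981] [330.26253021 180.02081661]
0.015 [ 0.51005524 -0.32071211] [356.13289689 199.90896865] [324.65035439 179.27298454]
0.025 [ 0.52003725 -0.32011247] [355.86456623 196.66429911] [320.91918217 178.77579943]
```

step_arm:
  xyz:
    - [130, -420, -20]
    - [130, -420, -20]
    - [130, -420, -20]
    - [130, -420, -20]
    - [130, -420, -20]
    - [130, -420, -20]
    - [130, -420, -20]
    - [130, -420, -20]
    - [130, -420, -20]
    - [130, -420, -20]
  spin: [-0.5, -0.5, -0.5, -0.5, -0.5, -0.5, -0.5, -0.5, -0.5, -0.5]
  fingers: [100, 100, 100, 100, 100, 100, 100, 100, 60, 60]

```text
time_s: 1.4
eef_pos: [0.3896, 0.0897, 0.2225]
eef_rot: [0.676, -0.209, 0.675, 0.208]
wrist_force: [-1.0, 1.5, 0.5]
opening: 0.69
```

step_arm:
  xyz:
    - [128, -414, -60]
    - [128, -414, -60]
    - [128, -414, -60]
    - [128, -414, -60]
    - [128, -414, -60]
    - [128, -414, -60]
    - [128, -414, -60]
    - [128, -414, -60]
    - [128, -414, -60]
    - [128, -414, -60]
  spin: [-0.54, -0.54, -0.54, -0.54, -0.54, -0.54, -0.54, -0.54, -0.54, -0.54]
  fingers: [50, 50, 50, 50, 50, 50, 50, 50, 50, 50]

```text
time_s: 2.4
eef_pos: [0.517, -0.3235, 0.1611]
eef_rot: [0.707, -0.022, 0.707, 0.022]
wrist_force: [-1.1, 0.6, 0.2]
opening: 0.499
```

Run:
```python
from h import *
st()
t=eyes.camera('top'); s=eyes.camera('side')
crop(t,330,165,410,225,10,'t4.png'); crop(s,280,120,350,195,8,'s4.png')
p=ctrl.get_obs()['eef_pos']; print(proj('side',p),proj('side',p-[0,0,.011]))
```

```text
2.4 [ 0.517  -0.3235  0.1611] [ 0.707 -0.022  0.707  0.022] [-1.1  0.6  0.2] 0.499
[322.98975674 149.82138538] [322.89924983 153.35266291]
```

View pics/s4.png

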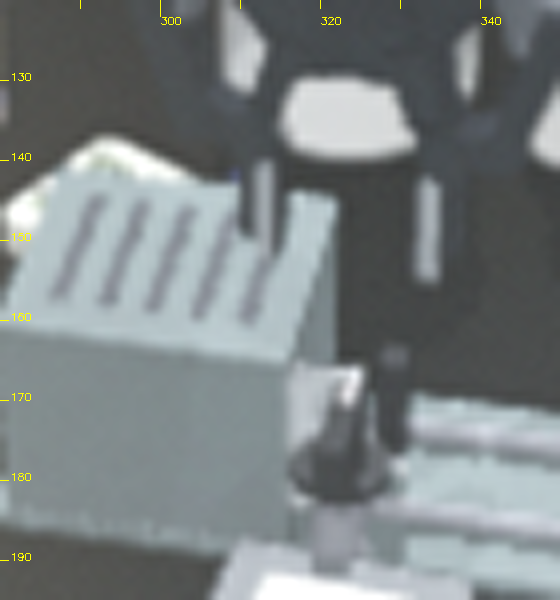

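View pics/t4.png

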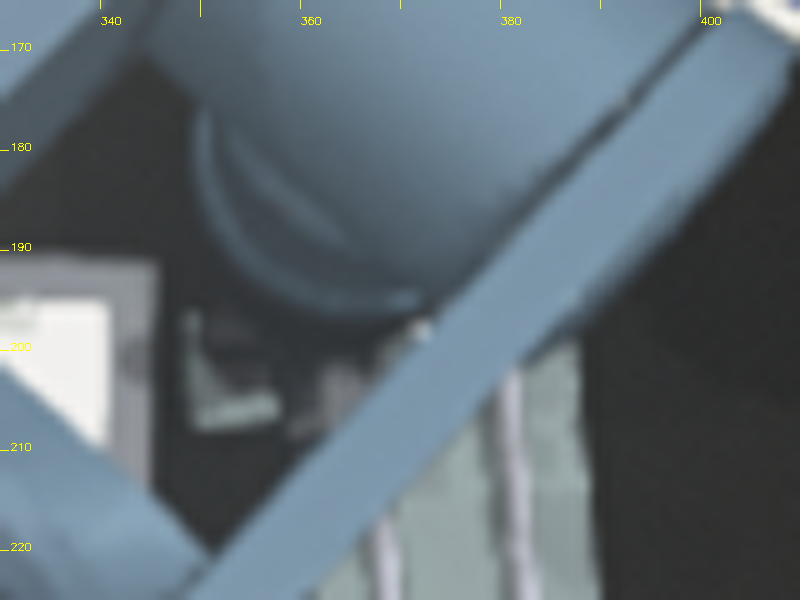

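step_arm:
  xyz:
    - [0, 4, -30]
    - [0, 4, -30]
    - [0, 4, -30]
    - [0, 4, -30]
  spin: [0, 0, 0, 0]
  fingers: [34, 34, 34, 34]

```text
time_s: 2.9
eef_pos: [0.5169, -0.3158, 0.1338]
eef_rot: [0.707, -0.024, 0.706, 0.023]
wrist_force: [0.7, -0.8, -0.2]
opening: 0.338
```

step_arm:
  xyz:
    - [-1, 0, -30]
    - [-1, 0, -52]
    - [-1, 0, -52]
    - [-1, 0, -52]
    - [-1, 0, -52]
    - [-1, 0, -52]
  spin: [0, 0, 0, 0, 0, 0]
  fingers: [34, 34, 34, 34, 34, 34]

```text
time_s: 3.5
eef_pos: [0.5162, -0.3171, 0.0822]
eef_rot: [0.707, -0.024, 0.706, 0.022]
wrist_force: [-0.1, -0.5, -0.4]
opening: 0.34
```

Run:
```python
from h import *
st()
t=eyes.camera('top'); s=eyes.camera('side')
crop(t,330,165,410,225,10,'t5.png'); crop(s,280,120,350,195,8,'s5.png')
```

```text
3.5 [ 0.5162 -0.3171  0.0822] [ 0.707 -0.024  0.706  0.022] [-0.1 -0.5 -0.4] 0.34
```

View pics/s5.png

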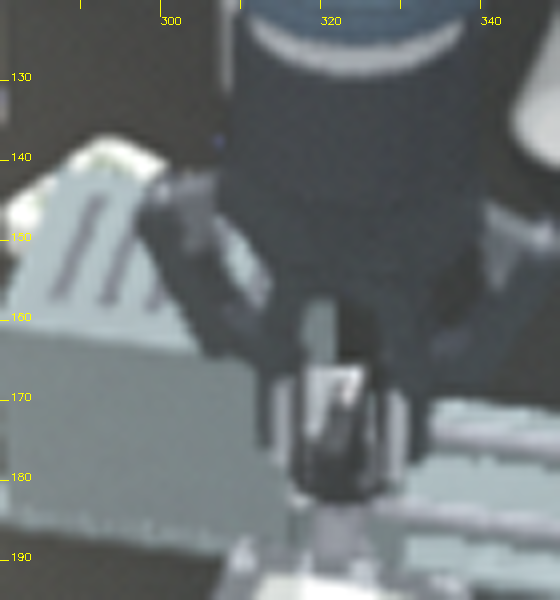

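step_arm:
  xyz:
    - [0, 0, -2]
    - [0, 0, -2]
    - [0, 0, -2]
    - [0, 0, -2]
    - [0, 0, -2]
    - [0, 0, -2]
  spin: [0, 0, 0, 0, 0, 0]
  fingers: [5, 5, 5, 5, 5, 5]

```text
time_s: 4.2
eef_pos: [0.5174, -0.3166, 0.0793]
eef_rot: [0.708, -0.023, 0.705, 0.022]
wrist_force: [6.9, 1.3, 1.4]
opening: 0.125
```

step_arm:
  xyz:
    - [0.6, 0, 0]
    - [1.2, -0.2, 0]
    - [1.7, -0.4, 0]
    - [2.2, -0.7, 0]
    - [2.7, -1.1, 0]
    - [3.1, -1.5, 0]
    - [3.5, -2, 0]
    - [3.7, -2.5, 0]
    - [3.9, -3.1, 0]
    - [3.9, -3.1, 0]
  spin: [-0.15, -0.3, -0.45, -0.6, -0.75, -0.9, -1.05, -1.2, -1.35, -1.35]
  fingers: [5, 5, 5, 5, 5, 5, 5, 5, 5, 5]

```text
time_s: 5.2
eef_pos: [0.5227, -0.3203, 0.0794]
eef_rot: [0.568, 0.426, 0.562, -0.424]
wrist_force: [13.5, -1.6, -4.0]
opening: 0.129
```

step_arm:
  xyz:
    - [0, -0.5, 0]
    - [0, -0.5, 0]
    - [0, -0.5, 0]
  spin: [-0.12, -0.12, -0.12]
  fingers: [5, 5, 5]

```text
time_s: 5.5
eef_pos: [0.5229, -0.3209, 0.0794]
eef_rot: [0.543, 0.458, 0.537, -0.456]
wrist_force: [13.9, -2.1, -6.1]
opening: 0.124
```

step_arm:
  xyz:
    - [0, 0, 0]
    - [0, 0, 0]
    - [0, 0, 0]
    - [0, 0, 40]
    - [0, 0, 60]
    - [0, 0, 60]
  spin: [0, 0, 0, 0, 0, 0]
  fingers: [32, 32, 32, 32, 32, 32]

```text
time_s: 6.1
eef_pos: [0.5207, -0.3215, 0.1421]
eef_rot: [0.542, 0.457, 0.537, -0.457]
wrist_force: [0.8, 0.2, 0.4]
opening: 0.322
```

Run:
```python
from h import *
st()
t=eyes.camera('top'); s=eyes.camera('side')
crop(t,330,165,410,225,10,'t6.png'); crop(s,280,120,350,195,8,'s6.png')
```

```text
6.1 [ 0.5207 -0.3215  0.1421] [ 0.542  0.457  0.537 -0.457] [0.8 0.2 0.4] 0.322
```

View pics/s6.png

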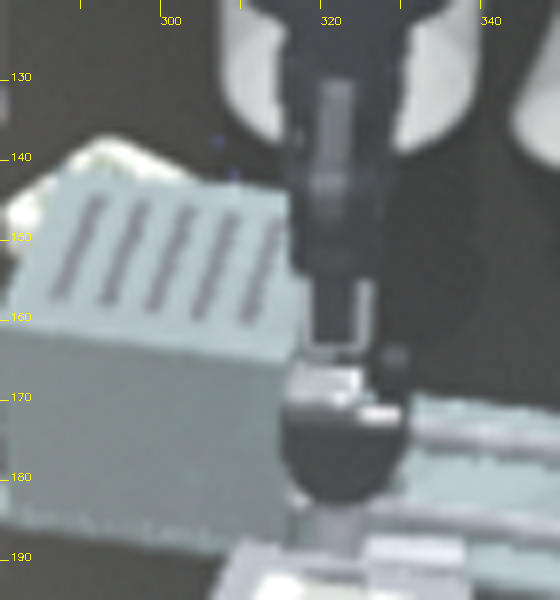

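View pics/t6.png

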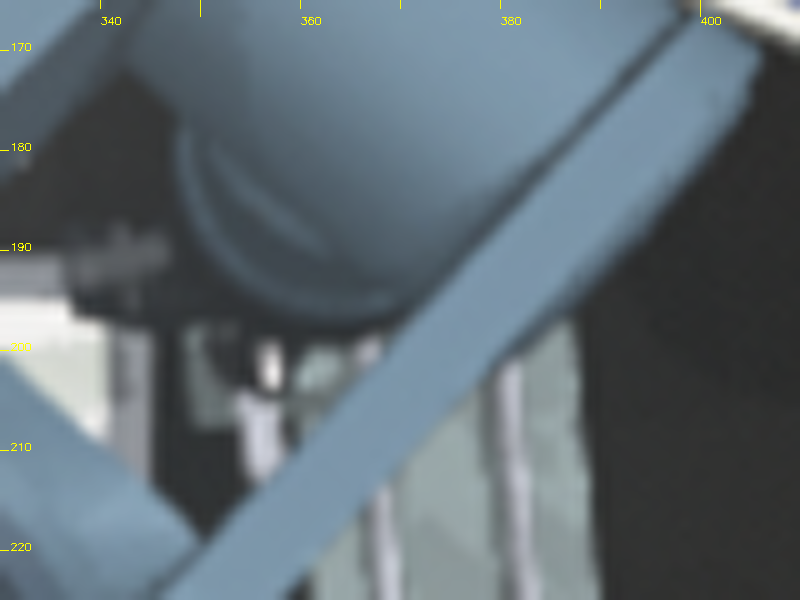

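step_arm:
  xyz:
    - [-10, -30, 0]
    - [-10, -61, 0]
    - [-10, -61, 0]
    - [-10, -61, -30]
    - [-10, -61, -30]
    - [-10, -61, -30]
  spin: [-0.1, -0.1, -0.1, -0.1, -0.1, -0.1]
  fingers: [40, 40, 40, 40, 40, 40]

```text
time_s: 6.8
eef_pos: [0.5082, -0.3792, 0.1066]
eef_rot: [0.515, 0.483, 0.518, -0.483]
wrist_force: [-0.2, -0.0, 0.4]
opening: 0.398
```

Run:
```python
from h import *
st()
t=eyes.camera('top'); s=eyes.camera('side')
crop(s,280,120,350,195,8,'s7.png')
```

```text
6.8 [ 0.5082 -0.3792  0.1066] [ 0.515  0.483  0.518 -0.483] [-0.2 -0.   0.4] 0.398
```

View pics/s7.png

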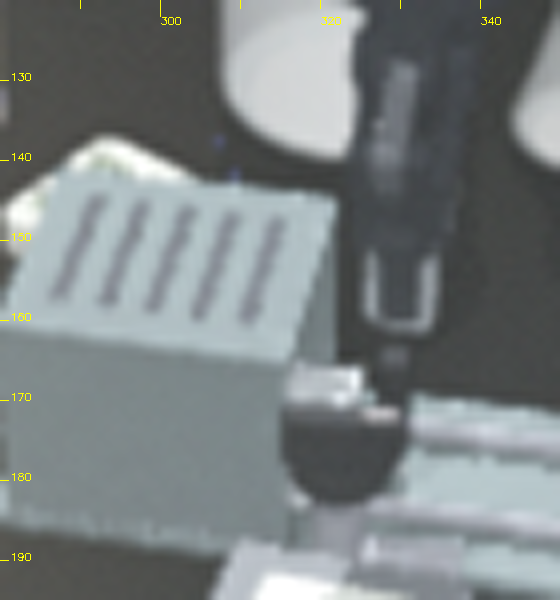

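step_arm:
  xyz:
    - [3, -3, 0]
    - [3, -3, -30]
    - [3, -3, -54]
    - [3, -3, -54]
    - [3, -3, -54]
    - [3, -3, -54]
    - [3, -3, -54]
    - [3, -3, -54]
    - [3, -3, -54]
  spin: [0, 0, 0, 0, 0, 0, 0, 0, 0]
  fingers: [40, 40, 40, 40, 40, 5, 5, 5, 5]

```text
time_s: 7.8
eef_pos: [0.5132, -0.3845, 0.0566]
eef_rot: [0.517, 0.483, 0.515, -0.483]
wrist_force: [-0.5, 3.3, 6.4]
opening: 0.147
```

step_arm:
  xyz:
    - [-12, -1, 3]
    - [-24, -1.5, 3]
    - [-36, -2, 3]
    - [-48, -3, 3]
    - [-60, -4, 3]
    - [-72, -4.5, 3]
    - [-84, -5, 3]
    - [-96, -6, 3]
    - [-108, -6.5, 3]
    - [-114, -7, 3]
  spin: [0, 0, 0, 0, 0, 0, 0, 0, 0, 0]
  fingers: [5, 5, 5, 5, 5, 5, 5, 5, 5, 5]

```text
time_s: 8.8
eef_pos: [0.3966, -0.3912, 0.0569]
eef_rot: [0.516, 0.483, 0.516, -0.484]
wrist_force: [2.0, -6.9, -15.5]
opening: 0.139
```

step_arm:
  xyz:
    - [-5, 0, 0]
    - [-5, 0, 0]
    - [-5, 0, 0]
  spin: [0, 0, 0]
  fingers: [5, 5, 5]

```text
time_s: 9.1
eef_pos: [0.3939, -0.3913, 0.0569]
eef_rot: [0.517, 0.484, 0.515, -0.483]
wrist_force: [9.2, -7.4, -20.3]
opening: 0.149
```

Force in x rose (9 N), so it is at the stop, moved about 119 mm. Release, rise, move aside.

step_arm:
  xyz:
    - [0, 0, 0]
    - [0, 0, 0]
    - [0, 0, 0]
    - [0, 0, 40]
    - [0, 0, 80]
    - [0, 0, 110]
    - [0, 50, 110]
    - [0, 100, 110]
    - [0, 150, 110]
    - [0, 200, 110]
  spin: [0, 0, 0, 0, 0, 0, 0, 0, 0, 0]
  fingers: [35, 35, 35, 35, 35, 35, 35, 35, 35, 35]

```text
time_s: 10.1
eef_pos: [0.3927, -0.1892, 0.1679]
eef_rot: [0.516, 0.484, 0.516, -0.483]
wrist_force: [0.7, 0.0, 0.0]
opening: 0.347
```

Run:
```python
from h import *
st()
t=eyes.camera('top'); s=eyes.camera('side')
crop(t,340,165,410,260,6,'t8.png');crop(s,280,120,400,210,6,'s8.png')
```

```text
10.1 [ 0.3927 -0.1892  0.1679] [ 0.516  0.484  0.516 -0.483] [0.7 0.  0. ] 0.347
```

View pics/s8.png

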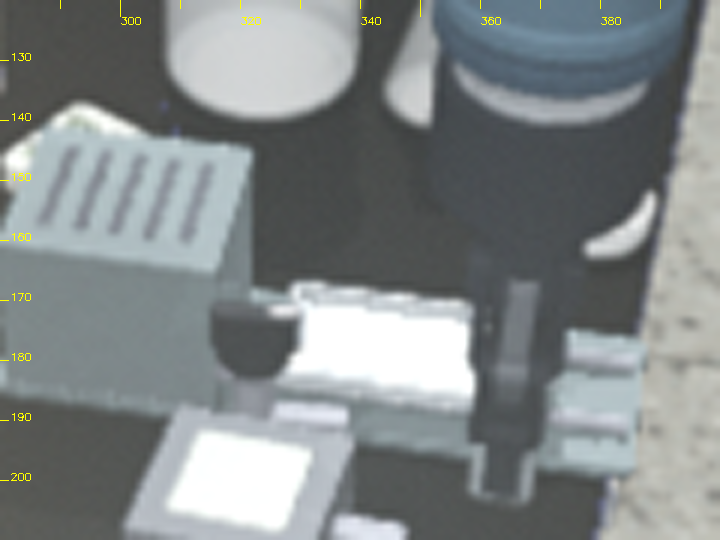

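View pics/t8.png

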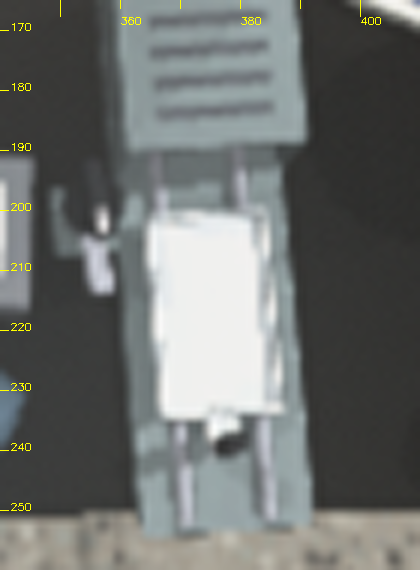

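Run:
```python
from h import *
print(onz('top',375,217,.027).round(4)); 
P=[onz('top',*p,.028)[:2].round(4) for p in [(364,201),(381.5,200),(386.5,233),(367,234)]];print(P)
t=eyes.camera('top'); m=(t.min(2)>225).astype(np.uint8); m[:,:355]=0;m[:,395:]=0;m[:195]=0;m[240:]=0
r=cv2.minAreaRect(np.argwhere(m)[:,::-1].astype(np.float32)); print(r, onz('top',*r[0],.022),[onz('top',*p,.024)[:2].round(4) for p in cv2.boxPoints(r)])
# tab positions from mask? tips each box
for x in [(232.5,214,222)]: pass
```

```text
[ 0.4641 -0.3846  0.027 ]
[array([ 0.5156, -0.3508]), array([ 0.5183, -0.4068]), array([ 0.413 , -0.4192]), array([ 0.4104, -0.3577])]
((375.5328063964844, 218.8606719970703), (36.03322219848633, 19.37464714050293), 84.80557250976562) [ 0.45864765 -0.38678807  0.022     ] [array([ 0.5136, -0.352 ]), array([ 0.5187, -0.414 ]), array([ 0.404 , -0.4205]), array([ 0.399 , -0.3595])]
```

Run:
```python
from h import *
s=cv2.imread('pics/side0.png')[:,:,::-1]; t=cv2.imread('pics/top0.png')[:,:,::-1]
def blob(im,box,th,n):
    x0,y0,x1,y1=box; m=(im[y0:y1,x0:x1].min(2)>th)
    p=np.argwhere(m)[:,::-1].mean(0)+[x0,y0]; return p
print('b3 label side',onz('side',*blob(s,(305,188,340,210),205,0),.053).round(4))
crop(s,290,195,360,330,4,'s9.png')
for n,p in dict(b0=(308,314.5),b1=(321.5,273.5),b2=(344.3,243),b3=(347,208.8)).items(): print(n,'tabtip side',onz('side',*p,.035).round(4))
```

```text
b3 label side [ 0.5064 -0.2543  0.053 ]
b0 tabtip side [0.4535 0.0579 0.035 ]
b1 tabtip side [ 0.451  -0.0467  0.035 ]
b2 tabtip side [ 0.4198 -0.1449  0.035 ]
b3 tabtip side [ 0.4357 -0.2578  0.035 ]
```

View pics/s9.png

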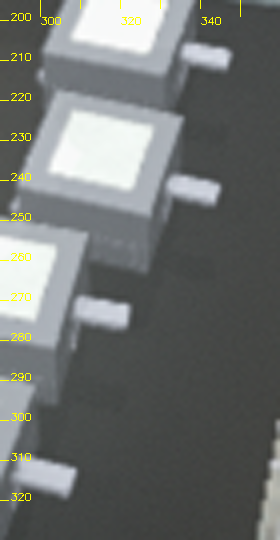

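step_arm:
  xyz:
    - [25, -30, 0]
    - [53, -61, 0]
    - [53, -61, -50]
    - [53, -61, -80]
    - [53, -61, -80]
    - [53, -61, -80]
    - [53, -61, -80]
  spin: [-0.07, -0.07, -0.07, -0.07, -0.07, -0.07, -0.07]
  fingers: [50, 50, 50, 50, 50, 50, 50]

```text
time_s: 10.95
eef_pos: [0.4473, -0.2533, 0.0895]
eef_rot: [0.5, 0.501, 0.498, -0.501]
wrist_force: [0.9, -0.9, -0.3]
opening: 0.503
```

Run:
```python
from h import *
st()
t=eyes.camera('top'); s=eyes.camera('side')
crop(t,300,170,370,240,8,'t10.png');crop(s,290,150,370,230,8,'s10.png')
```

```text
10.95 [ 0.4473 -0.2533  0.0895] [ 0.5    0.501  0.498 -0.501] [ 0.9 -0.9 -0.3] 0.503
```

View pics/s10.png

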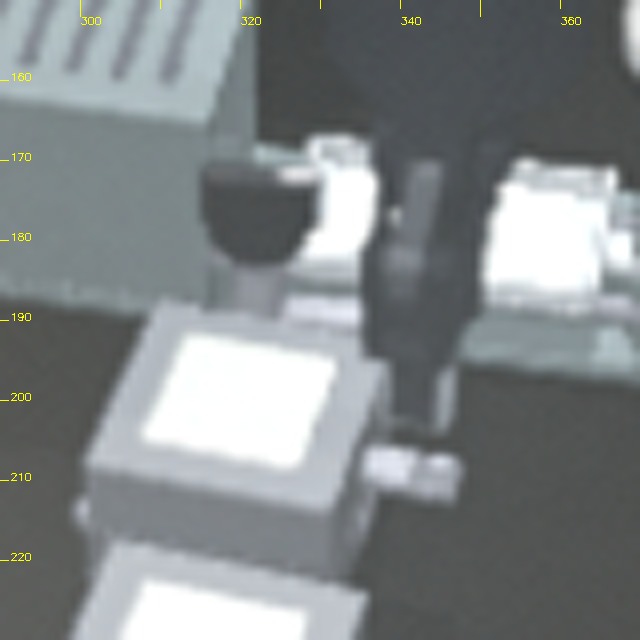

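View pics/t10.png

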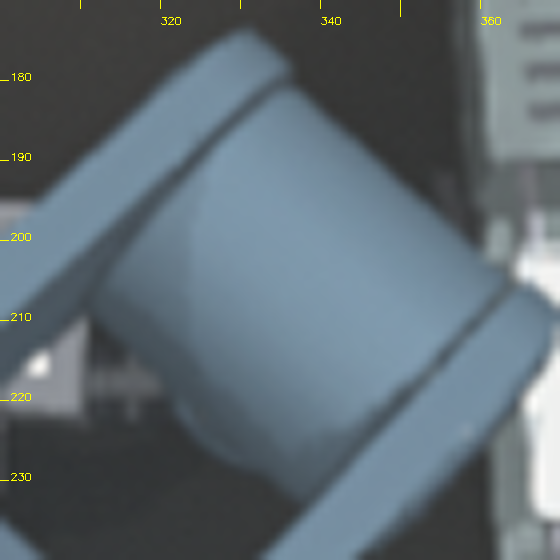

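step_arm:
  xyz:
    - [0, 1, -30]
    - [0, 1, -51]
    - [0, 1, -51]
    - [0, 1, -51]
    - [0, 1, -51]
    - [0, 1, -51]
    - [0, 1, -51]
    - [0, 1, -51]
    - [0, 1, -51]
  spin: [0, 0, 0, 0, 0, 0, 0, 0, 0]
  fingers: [50, 50, 50, 50, 5, 5, 5, 5, 5]

```text
time_s: 11.95
eef_pos: [0.4467, -0.2481, 0.0367]
eef_rot: [0.498, 0.503, 0.499, -0.5]
wrist_force: [4.2, 12.3, 1.3]
opening: 0.147
```

step_arm:
  xyz:
    - [1.8, 1, 9.9]
    - [4.6, 2, 19.6]
    - [8.3, 2, 29]
    - [13, 2, 37.9]
    - [18.5, 2, 46.4]
    - [24.8, 2, 54.2]
    - [31.9, 2, 61.4]
    - [39.6, 2, 67.8]
    - [48, 2, 73.4]
    - [56.9, 2, 78.1]
  spin: [0, 0, 0, 0, 0, 0, 0, 0, 0, 0]
  fingers: [5, 5, 5, 5, 5, 5, 5, 5, 5, 5]

```text
time_s: 12.95
eef_pos: [0.5031, -0.2493, 0.1145]
eef_rot: [-0.499, -0.501, -0.499, 0.501]
wrist_force: [3.3, -5.3, -15.0]
opening: 0.133
```

step_arm:
  xyz:
    - [9.3, 0, 3.9]
    - [19, 0, 6.8]
    - [28.8, 0, 8.8]
    - [38.9, 0, 9.6]
    - [49, 0, 9.5]
    - [59, 0, 8.5]
    - [68.9, 0, 6.4]
    - [78.5, 0, 3.3]
    - [78.5, 0, 3.3]
  spin: [0, 0, 0, 0, 0, 0, 0, 0, 0]
  fingers: [5, 5, 5, 5, 5, 5, 5, 5, 5]

```text
time_s: 13.85
eef_pos: [0.5828, -0.2486, 0.1178]
eef_rot: [0.499, 0.501, 0.499, -0.501]
wrist_force: [0.2, -0.0, 0.2]
opening: 0.05
```

Run:
```python
from h import *
st()
t=eyes.camera('top'); s=eyes.camera('side')
crop(t,300,170,370,240,8,'t11.png');crop(s,280,130,360,220,8,'s11.png')
```

```text
13.85 [ 0.5828 -0.2486  0.1178] [ 0.499  0.501  0.499 -0.501] [ 0.2 -0.   0.2] 0.05
```

View pics/s11.png

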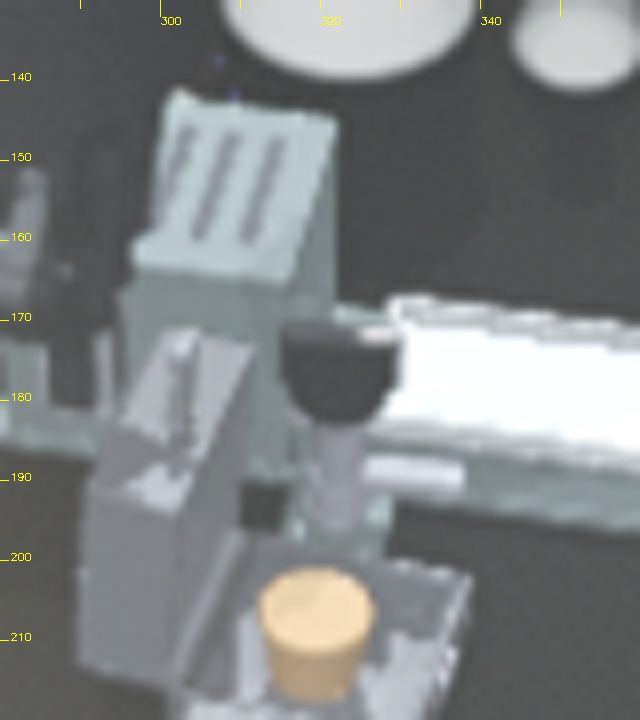

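View pics/t11.png

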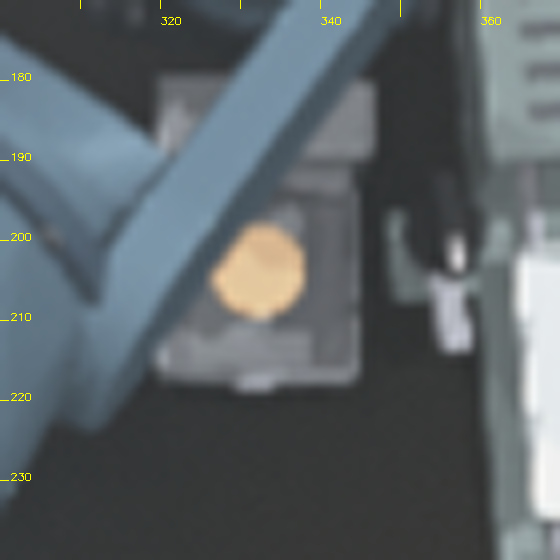

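step_arm:
  xyz:
    - [-16, 0, 4]
    - [-26, 0, 5.4]
    - [-36, 0, 5.8]
    - [-46.3, 0, 5.3]
    - [-56.4, 0, 3.7]
    - [-66, 0, 1.3]
    - [-75.8, 0, -2.2]
    - [-84.9, 0, -6.7]
    - [-93.6, 0, -12]
    - [-101.7, 0, -18.2]
  spin: [0, 0, 0, 0, 0, 0, 0, 0, 0, 0]
  fingers: [0, 0, 0, 0, 0, 0, 0, 0, 0, 0]

```text
time_s: 14.95
eef_pos: [0.4791, -0.2488, 0.099]
eef_rot: [-0.499, -0.501, -0.499, 0.501]
wrist_force: [1.0, -0.1, 0.0]
opening: -0.003
```

step_arm:
  xyz:
    - [-7.4, 0, -6.9]
    - [-14.1, 0, -14.5]
    - [-19.9, 0, -22.8]
    - [-24.9, 0, -31.6]
    - [-29.1, 0, -40.9]
    - [-32.3, 0, -50.6]
    - [-32.3, 0, -53]
    - [-32.3, 0, -53]
  spin: [0, 0, 0, 0, 0, 0, 0, 0]
  fingers: [0, 0, 0, 0, 0, 0, 0, 0]

```text
time_s: 15.75
eef_pos: [0.4475, -0.249, 0.0483]
eef_rot: [-0.499, -0.501, -0.499, 0.501]
wrist_force: [-8.7, 6.0, 26.1]
opening: -0.003
```

Run:
```python
from h import *
st()
t=eyes.camera('top'); s=eyes.camera('side')
crop(s,280,130,360,220,8,'s12.png')
```

```text
15.75 [ 0.4475 -0.249   0.0483] [-0.499 -0.501 -0.499  0.501] [-8.7  6.  26.1] -0.003
```

View pics/s12.png

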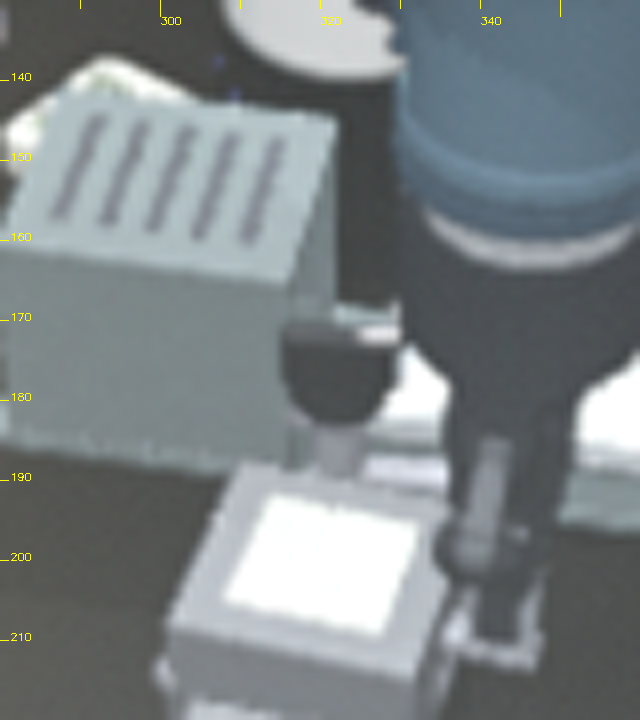

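step_arm:
  xyz:
    - [0, 0, 45]
    - [0, 0, 62]
    - [-16, 50, 62]
    - [-16, 109, 62]
    - [-16, 109, 62]
    - [-16, 109, 30]
    - [-16, 109, -11]
    - [-16, 109, -11]
    - [-16, 109, -11]
    - [-16, 109, -11]
  spin: [0, 0, 0, 0, 0, 0, 0, 0, 0, 0]
  fingers: [45, 45, 45, 45, 45, 45, 45, 45, 45, 45]

```text
time_s: 16.85
eef_pos: [0.4328, -0.1409, 0.0371]
eef_rot: [0.5, 0.501, 0.498, -0.501]
wrist_force: [-0.3, -0.1, 1.2]
opening: 0.447
```

step_arm:
  xyz:
    - [0, 0, 0]
    - [0, 0, 0]
    - [0, 0, 0]
    - [0, 0, 0]
    - [0, 0, 0]
  spin: [0, 0, 0, 0, 0]
  fingers: [5, 5, 5, 5, 5]

```text
time_s: 17.35
eef_pos: [0.4328, -0.1404, 0.0371]
eef_rot: [0.5, 0.502, 0.498, -0.501]
wrist_force: [-0.3, 1.2, 6.9]
opening: 0.138
```

step_arm:
  xyz:
    - [1.8, 0, 9.9]
    - [4.6, 0, 19.6]
    - [8.3, 0, 29]
    - [13, 0, 37.9]
    - [18.5, 0, 46.4]
    - [24.8, 0, 54.2]
    - [31.9, 0, 61.4]
    - [39.6, 0, 67.8]
    - [48, 0, 73.4]
    - [56.9, 0, 78.1]
  spin: [0, 0, 0, 0, 0, 0, 0, 0, 0, 0]
  fingers: [5, 5, 5, 5, 5, 5, 5, 5, 5, 5]

```text
time_s: 18.35
eef_pos: [0.4881, -0.1413, 0.1138]
eef_rot: [-0.5, -0.5, -0.499, 0.502]
wrist_force: [4.1, -8.7, -16.0]
opening: 0.131
```

step_arm:
  xyz:
    - [9.3, 0, 3.9]
    - [19, 0, 6.8]
    - [28.8, 0, 8.8]
    - [38.9, 0, 9.6]
    - [49, 0, 9.5]
    - [59, 0, 8.5]
    - [68.9, 0, 6.4]
    - [78.5, 0, 3.3]
    - [78.5, 0, 3.3]
  spin: [0, 0, 0, 0, 0, 0, 0, 0, 0]
  fingers: [5, 5, 5, 5, 5, 5, 5, 5, 5]

```text
time_s: 19.25
eef_pos: [0.5676, -0.1397, 0.1166]
eef_rot: [0.499, 0.501, 0.499, -0.501]
wrist_force: [-0.3, 0.4, 0.3]
opening: 0.05
```

Run:
```python
from h import *
st()
t=eyes.camera('top'); s=eyes.camera('side')
crop(t,260,170,340,240,8,'t13.png');crop(s,260,140,350,250,6,'s13.png')
```

```text
19.25 [ 0.5676 -0.1397  0.1166] [ 0.499  0.501  0.499 -0.501] [-0.3  0.4  0.3] 0.05
```

View pics/s13.png

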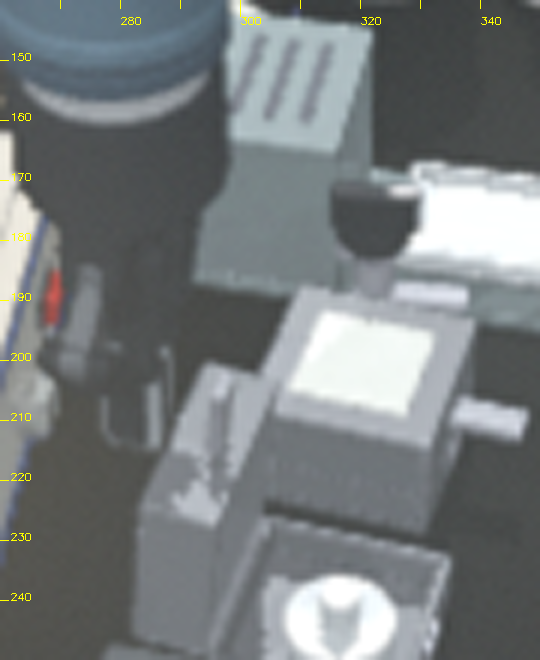

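View pics/t13.png

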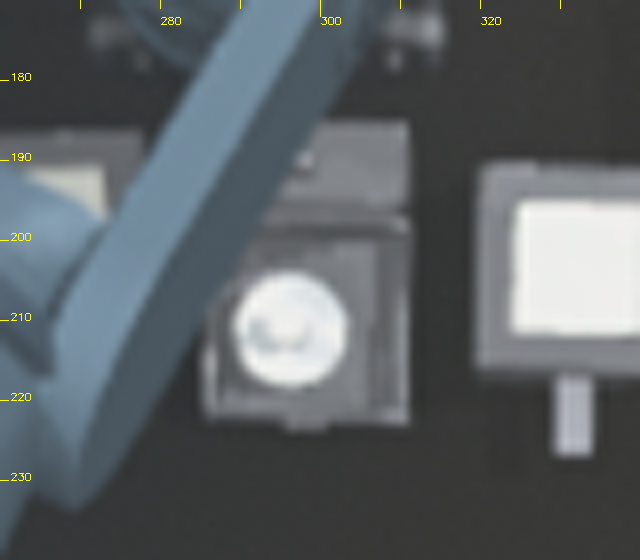

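Run:
```python
from h import *
t=eyes.camera('top'); s=eyes.camera('side')
c=lambda im,x0,y0,x1,y1:cv2.resize(im[y0:y1,x0:x1],(390,390),interpolation=cv2.INTER_CUBIC)
a=np.hstack([c(t,282,196,312,226),c(s,298,225,332,259)])
cv2.imwrite('pics/z14.png',a[:,:,::-1])
```

```text
(no output)
```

View pics/z14.png

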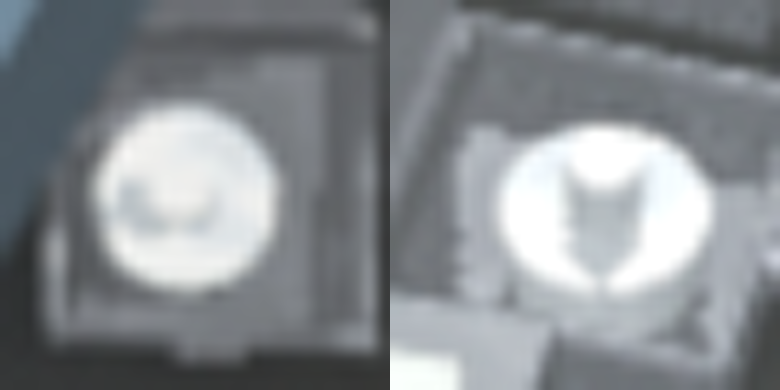

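Run:
```python
from h import *
print(onz('top',296.3,211.2,.024).round(4), onz('top',296.0,210.2,.040).round(4), onz('side',316.7,239.4,.040).round(4), onz('side',298+(605-390)/390*34,225+208/390*34,.024).round(4))
st()
```

```text
[ 0.4852 -0.1347  0.024 ] [ 0.4864 -0.1349  0.04  ] [ 0.4843 -0.135   0.04  ] [ 0.4846 -0.1371  0.024 ]
19.45 [ 0.5665 -0.1396  0.1166] [-0.499 -0.501 -0.499  0.501] [-0.1  0.2  0.7] 0.051
```

step_arm:
  xyz:
    - [0, 0, 40]
    - [0, 0, 70]
    - [-35, 0, 70]
    - [-75, 0, 60]
    - [-75, 0, 9]
    - [-75, 0, 9]
    - [-45, 0, 9]
    - [-30, 0, 9]
    - [-18, 0, 9]
    - [-12, 0, 8]
  spin: [0, 0, 0, 0, 0, 0, 0, 0, 0, 0]
  fingers: [0, 0, 0, 0, 0, 0, 0, 0, 0, 0]

```text
time_s: 20.45
eef_pos: [0.5564, -0.14, 0.1259]
eef_rot: [0.499, 0.501, 0.499, -0.501]
wrist_force: [-1.0, -0.1, -0.1]
opening: -0.003
```

step_arm:
  xyz:
    - [0, 0, 0]
    - [-30, 4, 10]
    - [-70, 4, 0]
    - [-70, 4, 0]
    - [-70, 4, 0]
    - [-70, 4, 0]
  spin: [0, 0, 0, 0, 0, 0]
  fingers: [0, 0, 35, 35, 35, 35]

```text
time_s: 21.05
eef_pos: [0.486, -0.1364, 0.1259]
eef_rot: [0.5, 0.501, 0.498, -0.501]
wrist_force: [0.5, 0.1, 0.7]
opening: 0.349
```

Run:
```python
from h import *
st()
t=eyes.camera('top'); s=eyes.camera('side')
crop(s,260,140,350,260,6,'s15.png')
```

```text
21.05 [ 0.486  -0.1364  0.1259] [ 0.5    0.501  0.498 -0.501] [0.5 0.1 0.7] 0.349
```

View pics/s15.png

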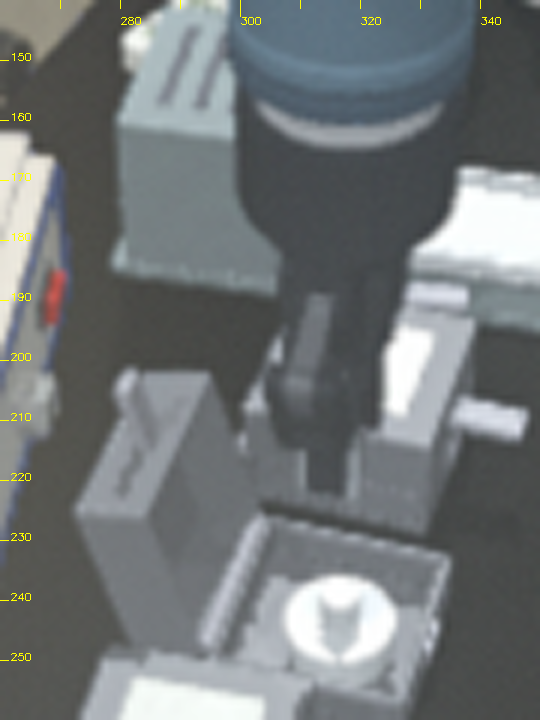

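step_arm:
  xyz:
    - [-1, 1, -45]
    - [-1, 1, -75]
    - [-1, 1, -89]
    - [-1, 1, -89]
    - [-1, 1, -89]
    - [-1, 1, -89]
    - [-1, 1, -89]
    - [-1, 1, -89]
    - [-1, 1, -89]
    - [-1, 1, -89]
  spin: [0, 0, 0, 0, 0, 0, 0, 0, 0, 0]
  fingers: [35, 35, 35, 35, 35, 35, 5, 5, 5, 5]

```text
time_s: 22.15
eef_pos: [0.4845, -0.1351, 0.0365]
eef_rot: [0.499, 0.501, 0.498, -0.501]
wrist_force: [-0.2, 0.5, 5.7]
opening: 0.157
```

step_arm:
  xyz:
    - [0, 0, 15]
    - [0, 0, 35]
    - [-30, 0, 35]
    - [-65, 0, 35]
    - [-93, 0, 25]
    - [-93, 0, 10]
    - [-93, -30, 8]
    - [-93, -65, 8]
    - [-93, -100, 8]
    - [-93, -120, 8]
  spin: [0, 0, 0, 0, 0, 0, 0, 0, 0, 0]
  fingers: [5, 5, 5, 5, 5, 5, 5, 5, 5, 5]

```text
time_s: 23.15
eef_pos: [0.391, -0.2574, 0.044]
eef_rot: [-0.499, -0.501, -0.498, 0.501]
wrist_force: [-0.3, 0.5, -0.7]
opening: 0.153
```

step_arm:
  xyz:
    - [0, 0, 30]
    - [10, 0, 56]
    - [40, -40, 56]
    - [60, -80, 56]
    - [60, -115, 56]
    - [75, -130, 56]
    - [97, -130, 56]
    - [97, -130, 56]
    - [97, -130, 56]
  spin: [0, 0, 0, 0, 0, 0.05, 0.05, 0.05, 0.05]
  fingers: [5, 5, 5, 5, 5, 5, 5, 5, 5]

```text
time_s: 24.05
eef_pos: [0.4876, -0.3842, 0.0991]
eef_rot: [0.511, 0.488, 0.512, -0.488]
wrist_force: [0.5, 0.8, -0.2]
opening: 0.151
```

Run:
```python
from h import *
st()
t=eyes.camera('top'); s=eyes.camera('side')
crop(s,280,120,390,220,7,'s16.png')
```

```text
24.05 [ 0.4876 -0.3842  0.0991] [ 0.511  0.488  0.512 -0.488] [ 0.5  0.8 -0.2] 0.151
```

View pics/s16.png

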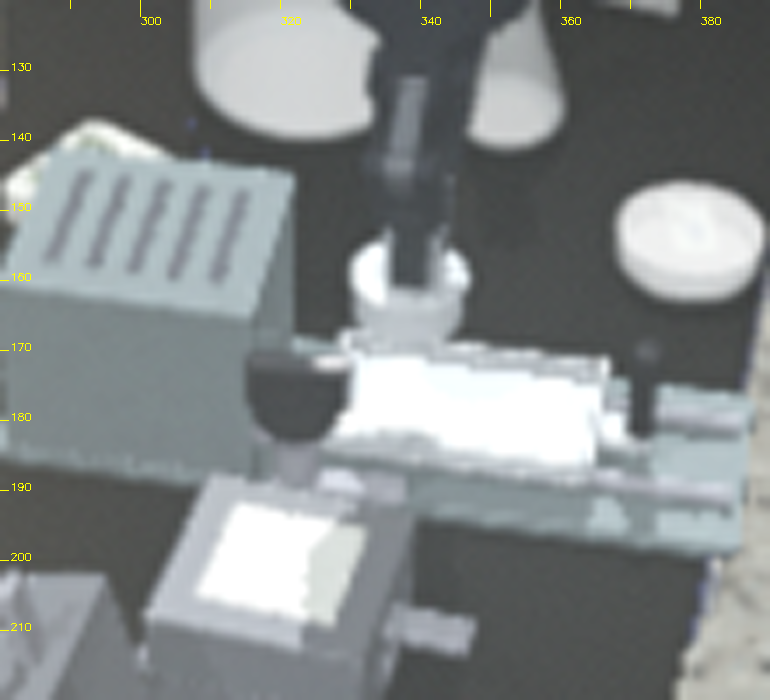

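step_arm:
  xyz:
    - [0, -1, -25]
    - [0, -1, -38]
    - [0, -1, -44]
    - [0, -1, -44]
    - [0, -1, -44]
  spin: [0, 0, 0, 0, 0]
  fingers: [5, 5, 5, 5, 5]

```text
time_s: 24.65
eef_pos: [0.4881, -0.386, 0.0564]
eef_rot: [0.512, 0.488, 0.511, -0.488]
wrist_force: [0.8, 0.9, -0.8]
opening: 0.154
```

step_arm:
  xyz:
    - [0, 0, -2]
    - [0, 0, -2]
    - [0, 0, -2]
  spin: [0, 0, 0]
  fingers: [5, 5, 5]

```text
time_s: 24.95
eef_pos: [0.4881, -0.386, 0.0542]
eef_rot: [0.512, 0.488, 0.511, -0.488]
wrist_force: [-0.6, 0.1, -0.9]
opening: 0.154
```

step_arm:
  xyz:
    - [0, 0, -1]
    - [0, 0, -1]
    - [0, 0, -1]
    - [0, 0, -1]
    - [0, 0, 30]
    - [0, 0, 60]
    - [-60, 0, 60]
    - [-60, 40, 60]
    - [-60, 80, 60]
    - [-60, 130, 60]
  spin: [0, 0, 0, 0, 0, 0, 0, -0.05, -0.05, -0.05]
  fingers: [5, 32, 32, 32, 32, 32, 32, 32, 10, 0]

```text
time_s: 25.95
eef_pos: [0.4274, -0.2559, 0.1142]
eef_rot: [0.499, 0.502, 0.498, -0.502]
wrist_force: [0.4, -0.7, 0.5]
opening: 0.005
```

Run:
```python
from h import *
st()
t=eyes.camera('top'); s=eyes.camera('side')
crop(s,280,140,390,260,6,'s17.png')
crop(t,280,170,400,260,6,'t17.png')
```

```text
25.95 [ 0.4274 -0.2559  0.1142] [ 0.499  0.502  0.498 -0.502] [ 0.4 -0.7  0.5] 0.005
```

View pics/s17.png

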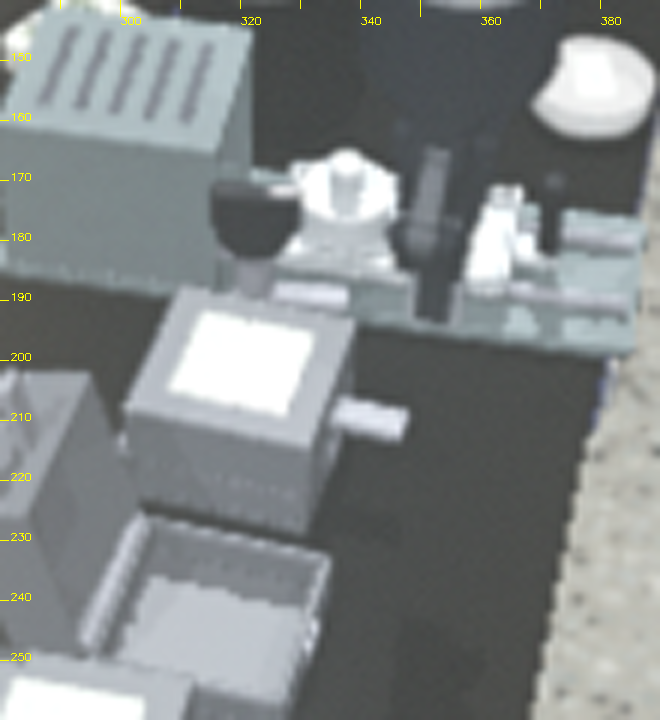

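View pics/t17.png

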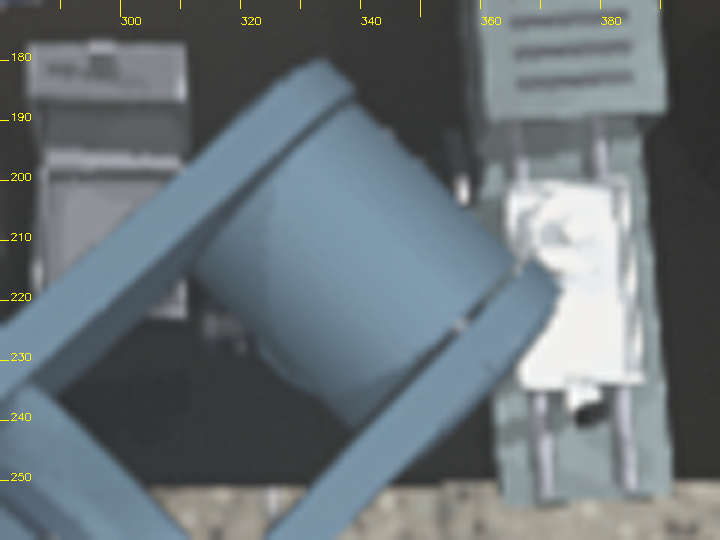

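Run:
```python
from h import *
for z in(.05,.08,.1): print('hotplate front',z,onz('top',297,168,z).round(3),onz('top',275,171,z).round(3),onz('top',349,158,z).round(3))
for z in(.15,.2,.25): print('pot near',z,onz('top',300,150,z).round(3))
s=cv2.imread('pics/side0.png')
print([ (z,onz('side',258,250,z).round(3)) for z in (0,.05)], [(z,onz('side',262,175,z).round(3)) for z in (.1,.15,.2)])
```

```text
hotplate front 0.05 [ 0.62  -0.139  0.05 ] [ 0.611 -0.069  0.05 ] [ 0.651 -0.304  0.05 ]
hotplate front 0.08 [ 0.613 -0.141  0.08 ] [ 0.604 -0.073  0.08 ] [ 0.643 -0.302  0.08 ]
hotplate front 0.1 [ 0.608 -0.142  0.1  ] [ 0.599 -0.075  0.1  ] [ 0.638 -0.301  0.1  ]
pot near 0.15 [ 0.649 -0.154  0.15 ]
pot near 0.2 [ 0.634 -0.158  0.2  ]
pot near 0.25 [ 0.62  -0.161  0.25 ]
[(0, array([ 0.621, -0.1  ,  0.   ])), (0.05, array([ 0.603, -0.063,  0.05 ]))] [(0.1, array([ 0.658, -0.257,  0.1  ])), (0.15, array([ 0.635, -0.203,  0.15 ])), (0.2, array([ 0.611, -0.148,  0.2  ]))]
```

step_arm:
  xyz:
    - [0, 0, 50]
    - [0, 30, 60]
    - [0, 60, 60]
    - [0, 90, 60]
    - [20, 116, 60]
    - [50, 116, 60]
    - [80, 116, 60]
    - [120, 116, 60]
    - [120, 116, 60]
    - [120, 116, 60]
  spin: [0.15, 0.3, 0.45, 0.6, 0.75, 0.9, 1.05, 1.2, 1.35, 1.5]
  fingers: [0, 0, 30, 60, 80, 80, 80, 80, 80, 80]

```text
time_s: 27.05
eef_pos: [0.549, -0.1401, 0.1733]
eef_rot: [0.706, 0.024, 0.707, -0.024]
wrist_force: [0.3, 0.2, 0.3]
opening: 0.801
```

step_arm:
  xyz:
    - [0, 0, 0]
    - [0, 0, 0]
    - [0, 0, 0]
  spin: [0.07, 0.07, 0.07]
  fingers: [80, 80, 80]

```text
time_s: 27.35
eef_pos: [0.548, -0.1401, 0.1739]
eef_rot: [0.707, 0.003, 0.707, -0.003]
wrist_force: [-0.3, -0.2, -0.3]
opening: 0.794
```

Run:
```python
from h import *
st()
t=eyes.camera('top'); s=eyes.camera('side')
crop(s,250,140,350,260,6,'s18.png')
```

```text
27.35 [ 0.548  -0.1401  0.1739] [ 0.707  0.003  0.707 -0.003] [-0.3 -0.2 -0.3] 0.794
```

View pics/s18.png

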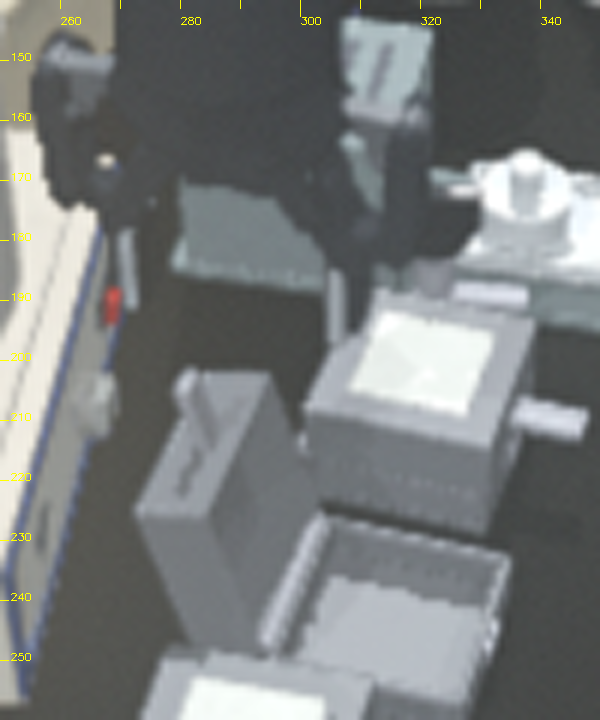

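step_arm:
  xyz:
    - [2, 0, -30]
    - [2, 0, -50]
    - [2, 0, -60]
    - [2, 0, -60]
  spin: [0, 0, 0, 0]
  fingers: [80, 80, 80, 80]

```text
time_s: 27.85
eef_pos: [0.5489, -0.1394, 0.1125]
eef_rot: [0.706, 0.002, 0.708, -0.002]
wrist_force: [0.2, 0.4, -0.1]
opening: 0.8
```

Run:
```python
from h import *
st()
t=eyes.camera('top'); s=eyes.camera('side')
crop(s,250,140,350,260,6,'s19.png')
```

```text
27.85 [ 0.5489 -0.1394  0.1125] [ 0.706  0.002  0.708 -0.002] [ 0.2  0.4 -0.1] 0.8
```

View pics/s19.png

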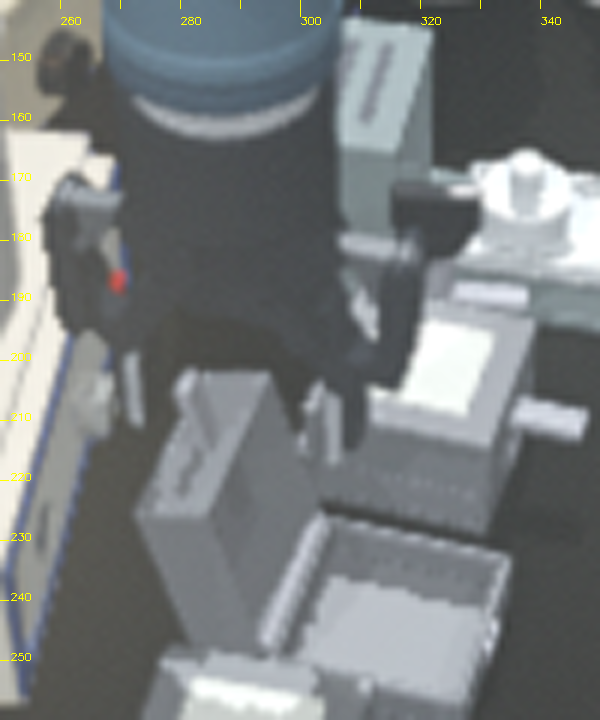

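step_arm:
  xyz:
    - [-10, 0, -2]
    - [-20, 0, 0]
    - [-30, 0, 2]
    - [-40, 0, 4]
    - [-50, 0, 5]
    - [-60, 0, 5]
    - [-70, 0, 5]
    - [-75, 0, 5]
  spin: [0, 0, 0, 0, 0, 0, 0, 0]
  fingers: [80, 80, 80, 80, 80, 80, 80, 80]

```text
time_s: 28.75
eef_pos: [0.4738, -0.1398, 0.1188]
eef_rot: [0.707, 0.002, 0.707, -0.002]
wrist_force: [0.6, 0.2, -0.5]
opening: 0.801
```

Run:
```python
from h import *
st()
t=eyes.camera('top'); s=eyes.camera('side')
crop(s,250,140,350,260,6,'s20.png')
```

```text
28.75 [ 0.4738 -0.1398  0.1188] [ 0.707  0.002  0.707 -0.002] [ 0.6  0.2 -0.5] 0.801
```

View pics/s20.png

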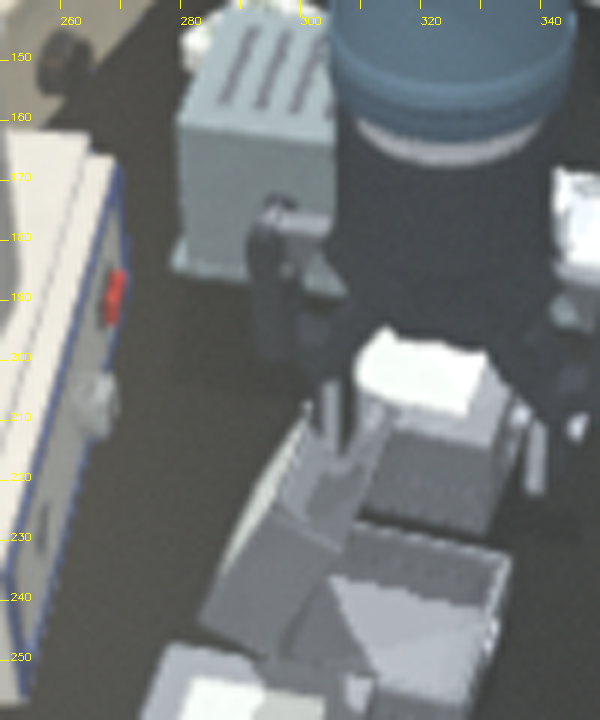

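step_arm:
  xyz:
    - [5, 0, 40]
    - [10, 0, 60]
    - [40, 0, 60]
    - [68, 0, 60]
    - [68, 0, 60]
    - [68, 0, 60]
    - [68, 0, 60]
    - [68, 0, 60]
    - [68, 0, 60]
    - [68, 0, 60]
  spin: [-0.15, -0.3, -0.45, -0.6, -0.75, -0.9, -1.05, -1.2, -1.35, -1.5]
  fingers: [80, 80, 0, 0, 0, 0, 0, 0, 0, 0]

```text
time_s: 29.85
eef_pos: [0.5431, -0.1399, 0.1787]
eef_rot: [0.515, 0.485, 0.515, -0.485]
wrist_force: [-0.1, -0.4, 0.2]
opening: -0.0
```

step_arm:
  xyz:
    - [0, 0, 0]
    - [0, 0, -30]
    - [0, 0, -55]
    - [0, 0, -55]
    - [-10, 0, -55]
    - [-20.4, 0, -56]
    - [-30.4, 0, -57]
    - [-40, 0, -59.5]
    - [-49.7, 0, -63]
    - [-59, 0, -67.5]
  spin: [-0.07, -0.07, -0.07, -0.07, -0.07, -0.07, -0.07, -0.07, -0.07, -0.07]
  fingers: [0, 0, 0, 0, 0, 0, 0, 0, 0, 0]

```text
time_s: 30.85
eef_pos: [0.4833, -0.14, 0.1116]
eef_rot: [0.499, 0.501, 0.499, -0.501]
wrist_force: [0.7, 0.1, -0.3]
opening: -0.005
```

Run:
```python
from h import *
st()
```

```text
30.85 [ 0.4833 -0.14    0.1116] [ 0.499  0.501  0.499 -0.501] [ 0.7  0.1 -0.3] -0.005
```

step_arm:
  xyz:
    - [-8.7, 0, -5.3]
    - [-16.8, 0, -11.5]
    - [-24.2, 0, -18.4]
    - [-30.9, 0, -26]
    - [-36.7, 0, -34.3]
    - [-41.7, 0, -43.1]
    - [-45.9, 0, -52.4]
    - [-49, 0, -62.1]
    - [-49, 0, -65]
    - [-49, 0, -65]
  spin: [0, 0, 0, 0, 0, 0, 0, 0, 0, 0]
  fingers: [0, 0, 0, 0, 0, 0, 0, 0, 0, 0]

```text
time_s: 31.85
eef_pos: [0.4348, -0.14, 0.0482]
eef_rot: [-0.499, -0.501, -0.5, 0.501]
wrist_force: [-12.1, 4.4, 30.6]
opening: -0.0
```

Run:
```python
from h import *
st()
t=eyes.camera('top'); s=eyes.camera('side')
crop(s,250,140,380,340,4,'s21.png')
```

```text
31.85 [ 0.4348 -0.14    0.0482] [-0.499 -0.501 -0.5    0.501] [-12.1   4.4  30.6] -0.0
```

View pics/s21.png

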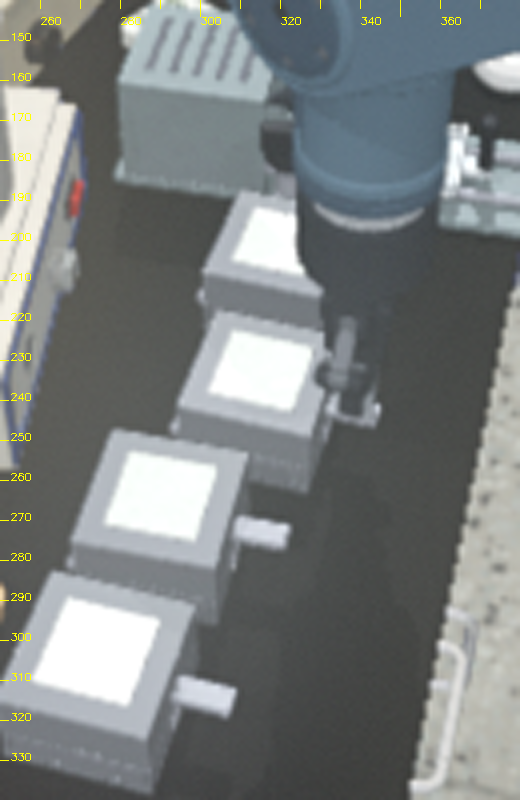

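step_arm:
  xyz:
    - [0, 0, 45]
    - [0, 0, 62]
    - [27, 50, 62]
    - [27, 100, 62]
    - [27, 100, 62]
    - [27, 100, 30]
    - [27, 100, -10]
    - [27, 100, -10]
    - [27, 100, -10]
    - [27, 100, -10]
  spin: [0, 0, 0, 0, 0.02, 0.02, 0.02, 0.02, 0.02, 0.02]
  fingers: [45, 45, 45, 45, 45, 45, 45, 45, 45, 45]

```text
time_s: 32.95
eef_pos: [0.4632, -0.0406, 0.0379]
eef_rot: [0.505, 0.496, 0.503, -0.496]
wrist_force: [0.3, -0.2, -0.0]
opening: 0.449
```

step_arm:
  xyz:
    - [0, 0, 0]
    - [0, 0, 0]
    - [0, 0, 0]
    - [0, 0, 0]
    - [0, 0, 0]
  spin: [0, 0, 0, 0, 0]
  fingers: [5, 5, 5, 5, 5]

```text
time_s: 33.45
eef_pos: [0.4632, -0.041, 0.0377]
eef_rot: [0.505, 0.496, 0.503, -0.496]
wrist_force: [-0.9, -5.7, 3.3]
opening: 0.141
```

step_arm:
  xyz:
    - [1.8, 0, 9.9]
    - [4.6, 0, 19.6]
    - [8.3, 0, 29]
    - [13, 0, 37.9]
    - [18.5, 0.5, 46.4]
    - [24.8, 0.5, 54.2]
    - [31.9, 0.5, 61.4]
    - [39.6, 1, 67.8]
    - [48, 1, 73.4]
    - [56.9, 1.5, 78.1]
  spin: [0, 0, 0, 0, 0, 0, 0, 0, 0, 0]
  fingers: [5, 5, 5, 5, 5, 5, 5, 5, 5, 5]

```text
time_s: 34.45
eef_pos: [0.5182, -0.0395, 0.1139]
eef_rot: [0.504, 0.495, 0.504, -0.497]
wrist_force: [-1.3, -8.2, -7.0]
opening: 0.129
```

step_arm:
  xyz:
    - [9.3, 0, 3.9]
    - [19, 0, 6.8]
    - [28.8, 0.5, 8.8]
    - [38.9, 0.5, 9.6]
    - [49, 1, 9.5]
    - [59, 1, 8.5]
    - [68.9, 1.5, 6.4]
    - [78.5, 1.5, 3.3]
    - [78.5, 1.5, 3.3]
  spin: [0, 0, 0, 0, 0, 0, 0, 0, 0]
  fingers: [5, 5, 5, 5, 5, 5, 5, 5, 5]

```text
time_s: 35.35
eef_pos: [0.5981, -0.0364, 0.1173]
eef_rot: [0.504, 0.496, 0.504, -0.496]
wrist_force: [0.5, 0.1, -0.5]
opening: 0.052
```

Run:
```python
from h import *
st()
t=eyes.camera('top'); s=eyes.camera('side')
crop(s,240,170,340,300,6,'s22.png');crop(t,230,160,310,240,7,'t22.png')
```

```text
35.35 [ 0.5981 -0.0364  0.1173] [ 0.504  0.496  0.504 -0.496] [ 0.5  0.1 -0.5] 0.052
```

View pics/s22.png

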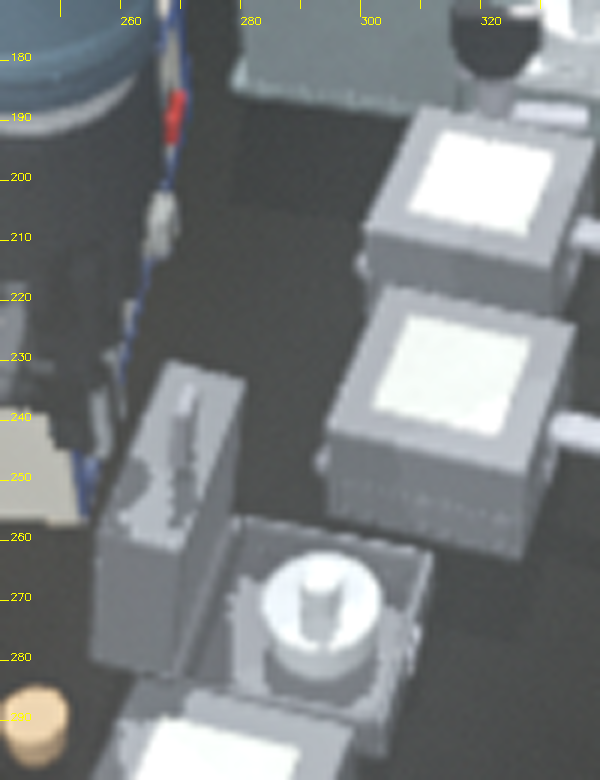

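View pics/t22.png

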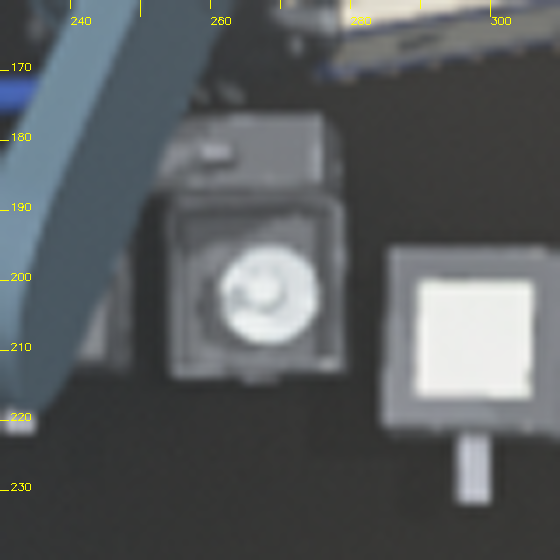

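Run:
```python
from h import *
print(onz('top',267.9,201.4,.04).round(4),onz('top',268.6,202.4,.024).round(4),onz('side',293.3,265.8,.04).round(4),onz('side',240+321/6,170+602/6,.024).round(4))
```

```text
[ 0.5152 -0.0462  0.04  ] [ 0.5144 -0.0461  0.024 ] [ 0.5156 -0.0476  0.04  ] [ 0.5155 -0.0472  0.024 ]
```

step_arm:
  xyz:
    - [0, 0, 40]
    - [0, 0, 65]
    - [-40, 0, 65]
    - [-75, 0, 50]
    - [-75, 0, 9]
    - [-75, 0, 9]
    - [-50, 0, 9]
    - [-38, 0, 9]
    - [-28, 0, 9]
    - [-22, 0, 8]
  spin: [0, 0, 0, 0, 0, 0, 0, 0, 0, 0]
  fingers: [0, 0, 0, 0, 0, 0, 0, 0, 0, 0]

```text
time_s: 36.45
eef_pos: [0.5766, -0.0368, 0.1267]
eef_rot: [0.504, 0.496, 0.504, -0.496]
wrist_force: [-0.9, 0.1, -0.6]
opening: -0.001
```

step_arm:
  xyz:
    - [-30, -5, 10]
    - [-61, -10, 0]
    - [-61, -10, 0]
    - [-61, -10, 0]
    - [-61, -10, -30]
    - [-61, -10, -30]
  spin: [0, 0, 0, 0, 0, 0]
  fingers: [0, 35, 35, 35, 35, 35]

```text
time_s: 37.05
eef_pos: [0.5134, -0.0463, 0.0938]
eef_rot: [0.503, 0.495, 0.505, -0.497]
wrist_force: [-0.8, 0.2, -0.3]
opening: 0.35
```

Run:
```python
from h import *
st()
t=eyes.camera('top'); s=eyes.camera('side')
crop(s,240,170,340,300,6,'s23.png')
```

```text
37.05 [ 0.5134 -0.0463  0.0938] [ 0.503  0.495  0.505 -0.497] [-0.8  0.2 -0.3] 0.35
```

View pics/s23.png

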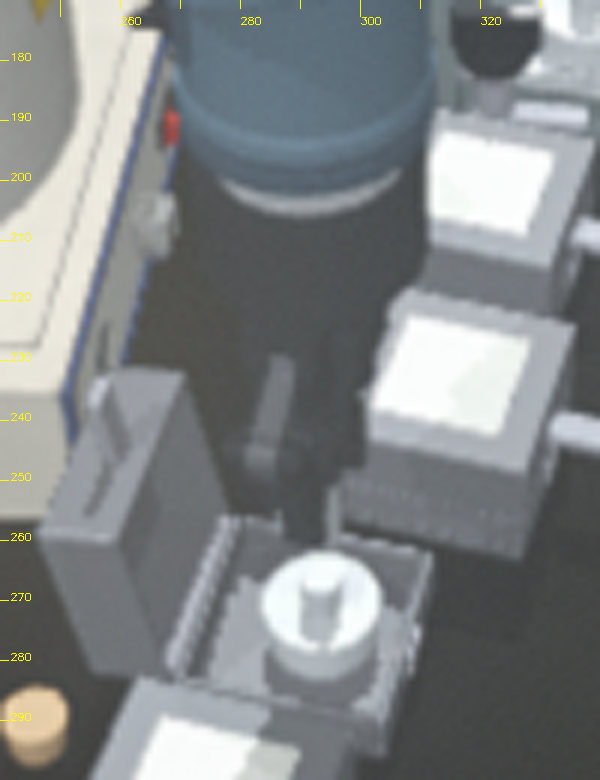

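step_arm:
  xyz:
    - [2, -0.5, -30]
    - [2, -0.5, -57]
    - [2, -0.5, -57]
    - [2, -0.5, -57]
    - [2, -0.5, -57]
    - [2, -0.5, -57]
    - [2, -0.5, -57]
    - [2, -0.5, -57]
    - [2, -0.5, -57]
    - [2, -0.5, -57]
  spin: [0, 0, 0, 0, 0, 0, 0, 0, 0, 0]
  fingers: [35, 35, 35, 35, 35, 5, 5, 5, 5, 5]

```text
time_s: 38.15
eef_pos: [0.5177, -0.0477, 0.0407]
eef_rot: [0.505, 0.497, 0.503, -0.496]
wrist_force: [-0.5, 0.5, 5.6]
opening: 0.147
```

step_arm:
  xyz:
    - [0, 0, 0]
    - [-1, 0, 0]
    - [-1, 0, -3.5]
    - [-1, 0, -3.5]
    - [-1, 0, -3.5]
    - [-1, 0, -3.5]
    - [-1, 0, -3.5]
    - [-1, 0, -3.5]
  spin: [0, 0, 0, 0, 0, 0, 0, 0]
  fingers: [35, 35, 35, 35, 5, 5, 5, 5]

```text
time_s: 38.95
eef_pos: [0.5155, -0.0475, 0.0355]
eef_rot: [0.504, 0.496, 0.504, -0.496]
wrist_force: [-0.8, 0.2, 4.3]
opening: 0.153
```

step_arm:
  xyz:
    - [0, 0, 15]
    - [0, 0, 37]
    - [-35, 0, 37]
    - [-75, 0, 37]
    - [-110, 0, 35]
    - [-127, 0, 20]
    - [-127, -10, 12]
    - [-127, -45, 12]
    - [-127, -85, 12]
    - [-127, -120, 12]
  spin: [0, 0, 0, 0, 0, 0, 0, 0, 0, 0]
  fingers: [5, 5, 5, 5, 5, 5, 5, 5, 5, 5]

```text
time_s: 39.95
eef_pos: [0.3893, -0.1699, 0.0474]
eef_rot: [0.505, 0.496, 0.503, -0.496]
wrist_force: [0.5, -0.2, -0.5]
opening: 0.153
```

step_arm:
  xyz:
    - [0, -35, 0]
    - [0, -70, 0]
    - [2, -88, 20]
    - [4, -88, 56]
    - [4, -88, 56]
    - [4, -88, 56]
  spin: [0, 0, 0, 0, 0, 0]
  fingers: [5, 5, 5, 5, 5, 5]

```text
time_s: 40.55
eef_pos: [0.3931, -0.2566, 0.1037]
eef_rot: [0.505, 0.496, 0.503, -0.496]
wrist_force: [-0.6, 0.5, -0.7]
opening: 0.155
```

Run:
```python
from h import *
st()
t=eyes.camera('top'); s=eyes.camera('side')
crop(s,280,120,400,240,6,'s24.png')
```

```text
40.55 [ 0.3931 -0.2566  0.1037] [ 0.505  0.496  0.503 -0.496] [-0.6  0.5 -0.7] 0.155
```

View pics/s24.png

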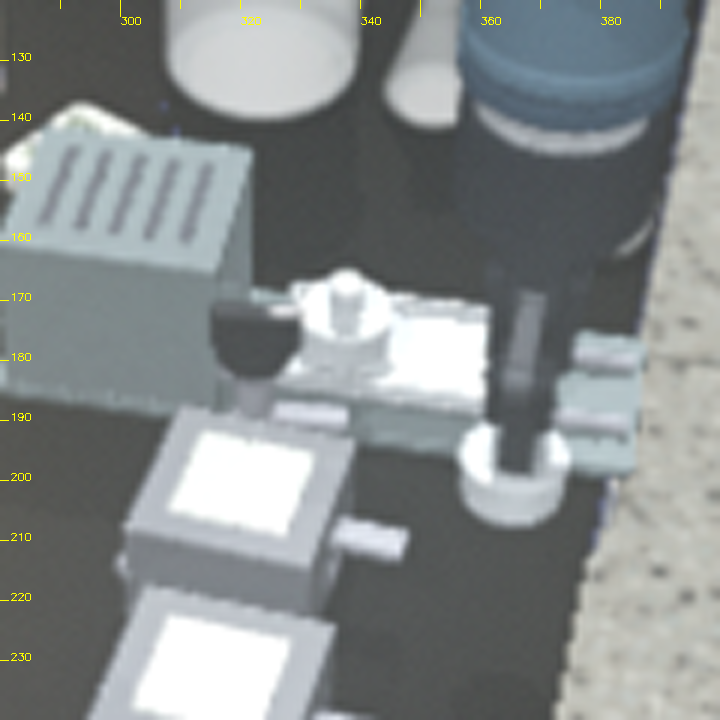

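step_arm:
  xyz:
    - [30, -30, 0]
    - [46, -70, 0]
    - [46, -110, 0]
    - [46, -131, 0]
    - [46, -131, 0]
    - [46, -131, -20]
    - [46, -131, -40]
    - [46, -131, -47]
    - [46, -131, -47]
    - [46, -131, -47]
  spin: [0, 0, 0.04, 0.04, 0.04, 0.04, 0.04, 0.04, 0.04, 0.04]
  fingers: [5, 5, 5, 5, 5, 5, 5, 5, 5, 5]

```text
time_s: 41.65
eef_pos: [0.4386, -0.386, 0.0565]
eef_rot: [0.514, 0.486, 0.514, -0.486]
wrist_force: [-0.5, -0.6, -0.6]
opening: 0.158
```

Run:
```python
from h import *
st()
t=eyes.camera('top'); s=eyes.camera('side')
crop(s,310,140,400,220,8,'s25.png')
```

```text
41.65 [ 0.4386 -0.386   0.0565] [ 0.514  0.486  0.514 -0.486] [-0.5 -0.6 -0.6] 0.158
```

View pics/s25.png

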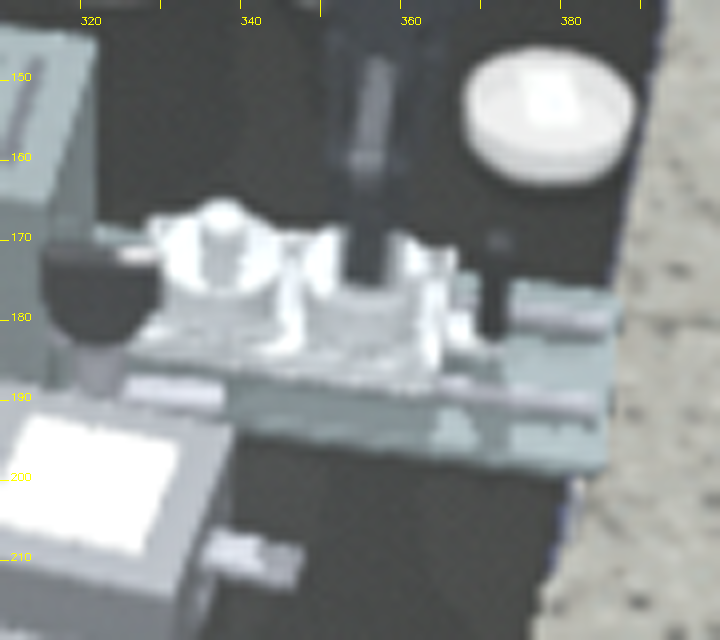

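Lower 3 mm and release, then rise and back off.

step_arm:
  xyz:
    - [0, -1, -2]
    - [0, -1, -3.5]
    - [0, -1, -3.5]
    - [0, -1, -3.5]
    - [0, -1, -3.5]
    - [0, -1, -3.5]
    - [0, -1, 30]
    - [0, -1, 60]
    - [0, 40, 60]
    - [0, 90, 60]
  spin: [0, 0, 0, 0, 0, 0, 0, 0, 0, 0]
  fingers: [5, 5, 5, 32, 32, 32, 32, 32, 32, 32]

```text
time_s: 42.75
eef_pos: [0.4391, -0.2979, 0.1181]
eef_rot: [0.515, 0.486, 0.511, -0.487]
wrist_force: [0.7, 0.2, -0.2]
opening: 0.319
```

step_arm:
  xyz:
    - [0, 50, 20]
    - [0, 100, 60]
    - [0, 150, 60]
    - [20, 200, 60]
    - [40, 230, 60]
  spin: [-0.04, -0.04, -0.04, -0.04, -0.04]
  fingers: [0, 0, 0, 0, 0]

```text
time_s: 43.25
eef_pos: [0.4766, -0.0674, 0.1774]
eef_rot: [0.504, 0.496, 0.503, -0.496]
wrist_force: [0.5, -0.6, 0.6]
opening: 0.001
```

Run:
```python
from h import *
st()
t=eyes.camera('top'); s=eyes.camera('side')
crop(s,310,140,400,220,8,'s26.png');crop(t,330,180,410,260,7,'t26.png')
```

```text
43.25 [ 0.4766 -0.0674  0.1774] [ 0.504  0.496  0.503 -0.496] [ 0.5 -0.6  0.6] 0.001
```

View pics/s26.png

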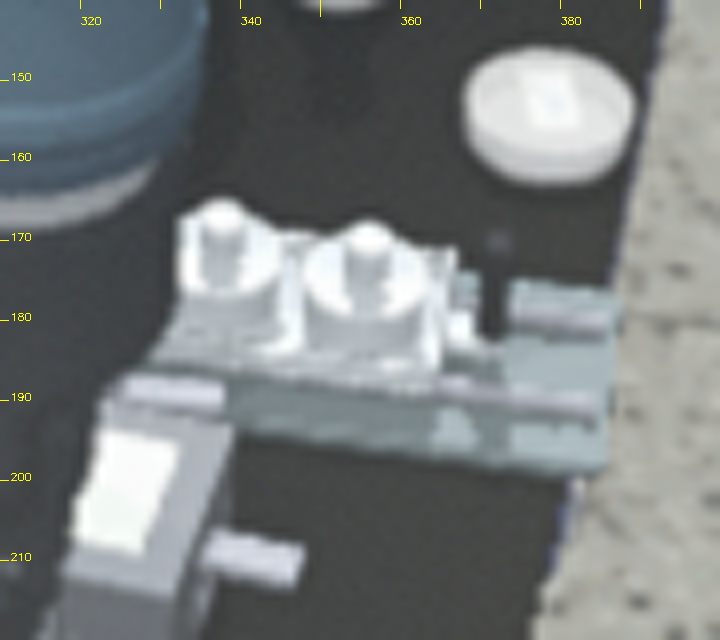

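View pics/t26.png

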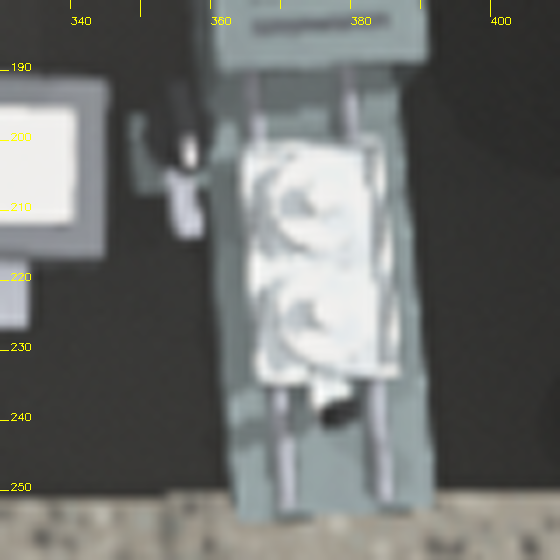

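Run:
```python
from h import *
t=eyes.camera('top'); s=eyes.camera('side')
crop(s,220,170,320,300,6,'s27.png')
T=np.array([.4635,-.387]);c,sn=np.cos(.06),np.sin(.06)
for p in((337.7,167.3),(355.5,170.3)):
    q=onz('side',*p,.057)[:2]; d=q-T; print(q.round(4),(c*d[0]+sn*d[1]).round(4),(-sn*d[0]+c*d[1]).round(4))
for p in((373.5,208.8),(375.5,225.5)):
    q=onz('top',*p,.057)[:2]; d=q-T; print(q.round(4),(c*d[0]+sn*d[1]).round(4),(-sn*d[0]+c*d[1]).round(4))
```

```text
[ 0.4889 -0.3877] 0.0253 -0.0022
[ 0.4391 -0.3877] -0.0244 0.0008
[ 0.4864 -0.3766] 0.0234 0.009
[ 0.4344 -0.3813] -0.0287 0.0074
```

View pics/s27.png

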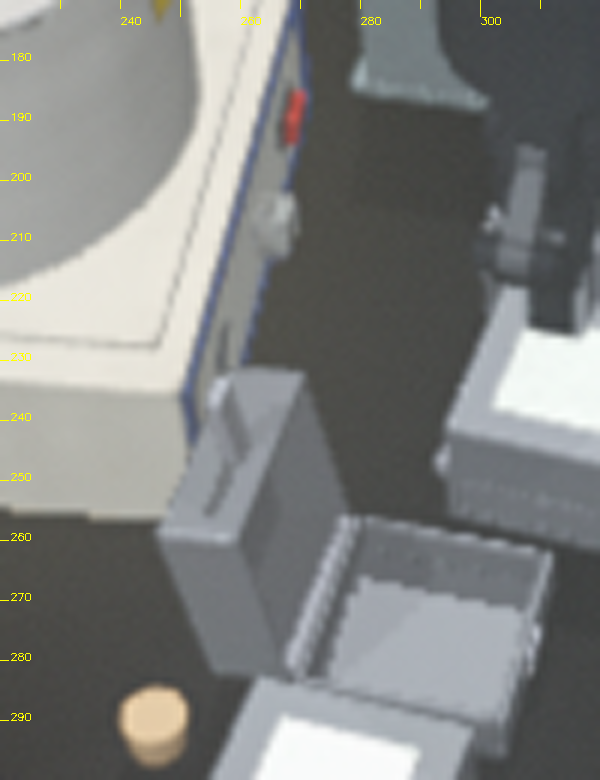

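step_arm:
  xyz:
    - [0, 8, 0]
    - [0, 16, 0]
    - [0, 24, 0]
    - [0, 30, 0]
    - [20, 30, 0]
    - [40, 30, 0]
    - [60, 30, 0]
    - [80, 30, 0]
    - [102, 30, 0]
    - [102, 30, 0]
  spin: [0.15, 0.3, 0.45, 0.6, 0.75, 0.9, 1.05, 1.2, 1.35, 1.5]
  fingers: [0, 0, 30, 60, 80, 80, 80, 80, 80, 80]

```text
time_s: 44.45
eef_pos: [0.5805, -0.0419, 0.1762]
eef_rot: [0.707, 0.018, 0.706, -0.018]
wrist_force: [-0.7, -1.1, 0.3]
opening: 0.8
```

step_arm:
  xyz:
    - [0, 0, 0]
    - [0, 0, -30]
    - [0, 0, -55]
    - [0, 0, -65]
    - [0, 0, -65]
    - [0, 0, -65]
  spin: [0.07, 0.07, 0.07, 0.07, 0.07, 0.07]
  fingers: [80, 80, 80, 80, 80, 80]

```text
time_s: 45.05
eef_pos: [0.5792, -0.0403, 0.112]
eef_rot: [0.707, -0.005, 0.707, 0.005]
wrist_force: [-0.1, -0.2, -0.4]
opening: 0.798
```

Run:
```python
from h import *
st()
t=eyes.camera('top'); s=eyes.camera('side')
crop(s,220,170,320,300,6,'s28.png')
```

```text
45.05 [ 0.5792 -0.0403  0.112 ] [ 0.707 -0.005  0.707  0.005] [-0.1 -0.2 -0.4] 0.798
```

View pics/s28.png

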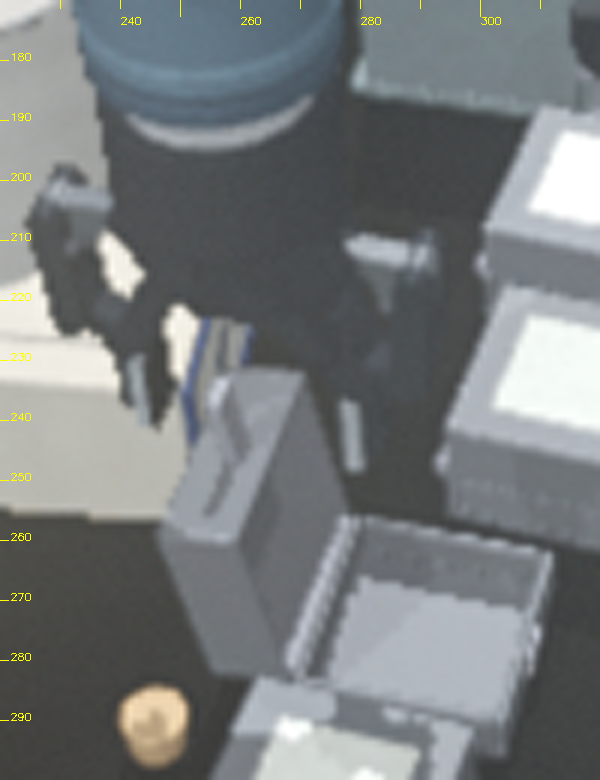

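step_arm:
  xyz:
    - [-10, 0, -2]
    - [-20, 0, 0]
    - [-30, 0, 2]
    - [-40, 0, 4]
    - [-50, 0, 5]
    - [-60, 0, 5]
    - [-70, 0, 5]
    - [-75, 0, 5]
  spin: [0, 0, 0, 0, 0, 0, 0, 0]
  fingers: [80, 80, 80, 80, 80, 80, 80, 80]

```text
time_s: 45.95
eef_pos: [0.5026, -0.0391, 0.1161]
eef_rot: [0.707, -0.005, 0.707, 0.005]
wrist_force: [0.9, -0.2, -0.8]
opening: 0.802
```

step_arm:
  xyz:
    - [5, 0, 40]
    - [10, 0, 60]
    - [40, 0, 60]
    - [68, 0, 60]
    - [68, 0, 60]
    - [68, 0, 60]
    - [68, 0, 60]
    - [68, 0, 60]
    - [68, 0, 60]
    - [68, 0, 60]
  spin: [-0.15, -0.3, -0.45, -0.6, -0.75, -0.9, -1.05, -1.2, -1.35, -1.5]
  fingers: [80, 80, 0, 0, 0, 0, 0, 0, 0, 0]

```text
time_s: 46.95
eef_pos: [0.5713, -0.0392, 0.1759]
eef_rot: [0.519, 0.48, 0.52, -0.48]
wrist_force: [-0.6, -0.4, 0.5]
opening: -0.001
```

step_arm:
  xyz:
    - [0, 0, 0]
    - [0, 0, -30]
    - [0, 0, -55]
    - [0, 0, -55]
    - [-10, 0, -55]
    - [-20.4, 0, -56]
    - [-30.4, 0, -57]
    - [-40, 0, -59.5]
    - [-49.7, 0, -63]
    - [-59, 0, -67.5]
  spin: [-0.05, -0.05, -0.05, -0.05, -0.05, -0.05, -0.05, -0.05, -0.05, -0.05]
  fingers: [0, 0, 0, 0, 0, 0, 0, 0, 0, 0]

```text
time_s: 47.95
eef_pos: [0.5122, -0.0394, 0.109]
eef_rot: [0.509, 0.491, 0.508, -0.491]
wrist_force: [0.6, -0.7, 0.1]
opening: -0.0
```

step_arm:
  xyz:
    - [-8.7, 0, -5.3]
    - [-16.8, 0, -11.5]
    - [-24.2, 0, -18.4]
    - [-30.9, 0, -26]
    - [-36.7, 0, -34.3]
    - [-41.7, 0, -43.1]
    - [-45.9, 0, -52.4]
    - [-49, 0, -62.1]
    - [-49, 0, -65]
    - [-49, 0, -65]
  spin: [0, 0, 0, 0, 0, 0, 0, 0, 0, 0]
  fingers: [0, 0, 0, 0, 0, 0, 0, 0, 0, 0]

```text
time_s: 48.95
eef_pos: [0.4644, -0.0395, 0.0475]
eef_rot: [0.509, 0.49, 0.509, -0.491]
wrist_force: [-20.8, 5.3, 53.9]
opening: 0.0
```

Run:
```python
from h import *
st()
t=eyes.camera('top'); s=eyes.camera('side')
crop(s,240,150,400,330,4,'s29.png')
```

```text
48.95 [ 0.4644 -0.0395  0.0475] [ 0.509  0.49   0.509 -0.491] [-20.8   5.3  53.9] 0.0
```

View pics/s29.png

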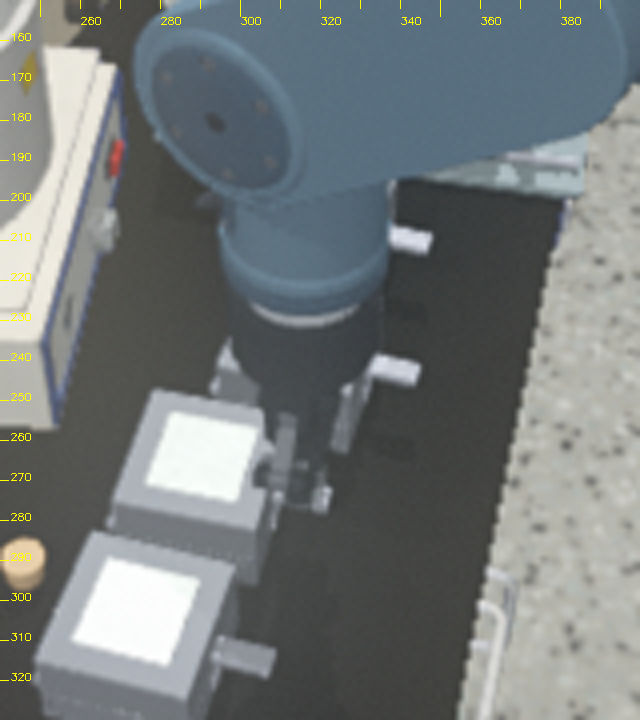

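step_arm:
  xyz:
    - [0, 0, 50]
    - [0, 0, 90]
    - [-30, -50, 90]
    - [-70, -100, 90]
    - [-71, -150, 90]
    - [-71, -200, 90]
    - [-71, -200, 90]
    - [-71, -200, 90]
  spin: [0, 0, 0, 0.02, 0.02, 0.02, 0.02, 0.02]
  fingers: [0, 0, 40, 40, 40, 40, 40, 40]

```text
time_s: 49.85
eef_pos: [0.3924, -0.2421, 0.1335]
eef_rot: [0.513, 0.487, 0.513, -0.487]
wrist_force: [0.1, -1.1, -0.4]
opening: 0.402
```

Run:
```python
from h import *
st()
t=eyes.camera('top'); s=eyes.camera('side')
crop(s,310,140,400,220,8,'s30.png');crop(t,200,160,410,260,3,'t30.png')
```

```text
49.85 [ 0.3924 -0.2421  0.1335] [ 0.513  0.487  0.513 -0.487] [ 0.1 -1.1 -0.4] 0.402
```

View pics/s30.png

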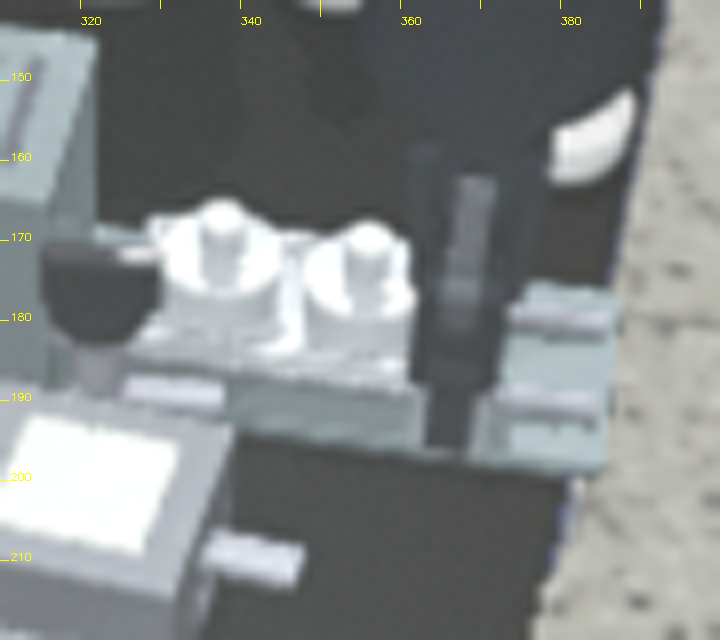

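View pics/t30.png

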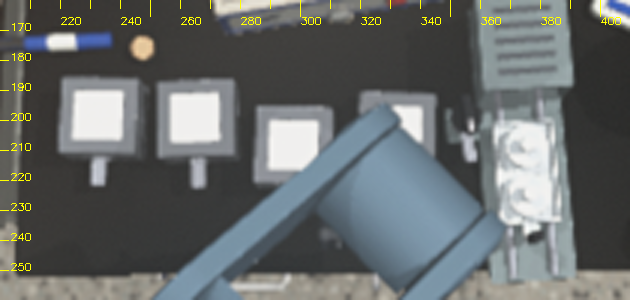

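step_arm:
  xyz:
    - [0, -50, 0]
    - [0, -100, 0]
    - [0, -148, 0]
    - [0, -148, -20]
    - [0, -148, -50]
    - [0, -148, -76]
    - [0, -148, -76]
    - [0, -148, -76]
  spin: [0, 0, 0, 0, 0, 0, 0, 0]
  fingers: [40, 40, 40, 40, 40, 40, 40, 40]

```text
time_s: 50.75
eef_pos: [0.3932, -0.3857, 0.0576]
eef_rot: [0.514, 0.486, 0.515, -0.485]
wrist_force: [0.8, 0.1, 0.5]
opening: 0.402
```

step_arm:
  xyz:
    - [0, 0, 0]
    - [0, 0, 0]
    - [0, 0, 0]
    - [0, 0, 0]
    - [0, 0, 0]
  spin: [0, 0, 0, 0, 0]
  fingers: [5, 5, 5, 5, 5]

```text
time_s: 51.25
eef_pos: [0.3942, -0.3911, 0.0601]
eef_rot: [0.517, 0.485, 0.511, -0.487]
wrist_force: [1.4, -10.9, -8.6]
opening: 0.14
```

step_arm:
  xyz:
    - [4, -2, 0]
    - [11, -2, 0]
    - [19, -2, 0]
    - [27, -1, 0]
    - [35, -1, 0]
    - [43, 0, 0]
    - [51, 0, 0]
    - [59, 0, 0]
    - [67, 1, 0]
    - [74, 1.5, 0]
  spin: [0, 0, 0, 0, 0, 0, 0, 0, 0, 0]
  fingers: [5, 5, 5, 5, 5, 5, 5, 5, 5, 5]

```text
time_s: 52.25
eef_pos: [0.4687, -0.3869, 0.0599]
eef_rot: [0.515, 0.485, 0.512, -0.486]
wrist_force: [-0.9, -2.3, 6.3]
opening: 0.139
```

step_arm:
  xyz:
    - [8, 0.5, 0]
    - [16, 1, 0]
    - [24, 1.5, 0]
    - [31, 2, 0]
    - [37, 2.5, 0]
    - [42, 3, 0]
    - [45, 3, 0]
    - [47, 3, 0]
    - [47, 3, 0]
  spin: [0, 0, 0, 0, 0, 0, 0, 0, 0]
  fingers: [5, 5, 5, 5, 5, 5, 5, 5, 5]

```text
time_s: 53.15
eef_pos: [0.5138, -0.3842, 0.0598]
eef_rot: [0.514, 0.485, 0.513, -0.487]
wrist_force: [-7.1, -3.7, 9.8]
opening: 0.142
```

step_arm:
  xyz:
    - [0, 0, 0]
    - [0, 0, 0]
    - [0, 0, 0]
    - [0, 0, 40]
    - [0, 0, 85]
    - [0, 20, 85]
    - [0, 30, 85]
  spin: [0, 0, 0, 0, 0, 0, 0]
  fingers: [36, 36, 36, 36, 36, 36, 36]

```text
time_s: 53.85
eef_pos: [0.5145, -0.352, 0.1441]
eef_rot: [0.515, 0.486, 0.513, -0.486]
wrist_force: [-0.4, 0.0, -0.4]
opening: 0.359
```

Run:
```python
from h import *
st()
t=eyes.camera('top'); s=eyes.camera('side')
crop(s,280,120,370,200,8,'s31.png')
```

```text
53.85 [ 0.5145 -0.352   0.1441] [ 0.515  0.486  0.513 -0.486] [-0.4  0.  -0.4] 0.359
```

View pics/s31.png

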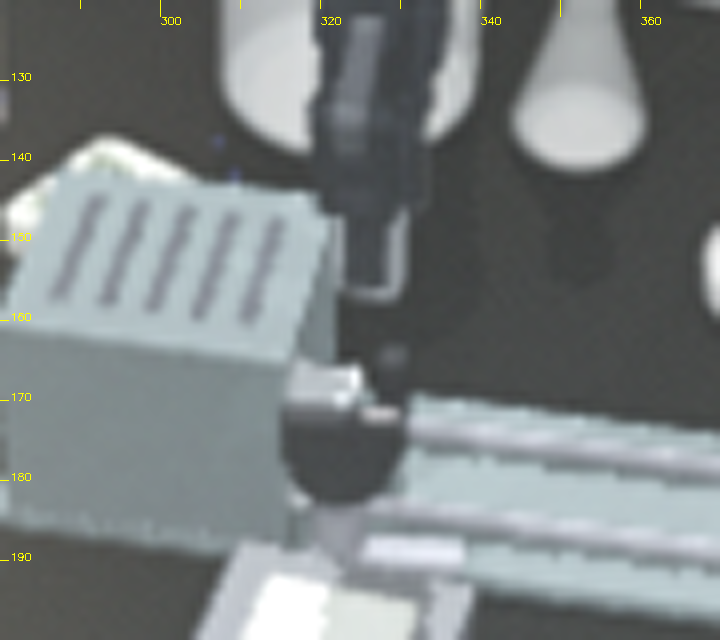

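step_arm:
  xyz:
    - [7, 20, 0]
    - [7, 31, 0]
    - [7, 31, 0]
    - [7, 31, -30]
    - [7, 31, -50]
    - [7, 31, -64]
    - [7, 31, -64]
    - [7, 31, -64]
  spin: [0.1, 0.1, 0.1, 0.1, 0.1, 0.1, 0.1, 0.1]
  fingers: [36, 36, 36, 36, 36, 36, 36, 36]

```text
time_s: 54.75
eef_pos: [0.5206, -0.3224, 0.0784]
eef_rot: [0.537, 0.46, 0.537, -0.46]
wrist_force: [-1.0, 0.0, 0.1]
opening: 0.359
```

step_arm:
  xyz:
    - [0, 0, 0]
    - [0, 0, 0]
    - [0, 0, 0]
    - [0, 0, 0]
    - [0, 0, 0]
  spin: [0, 0, 0, 0, 0]
  fingers: [5, 5, 5, 5, 5]

```text
time_s: 55.25
eef_pos: [0.5207, -0.3217, 0.079]
eef_rot: [0.537, 0.46, 0.537, -0.46]
wrist_force: [-2.3, 2.4, 4.7]
opening: 0.124
```

step_arm:
  xyz:
    - [0, 0.5, 0]
    - [-0.2, 1.1, 0]
    - [-0.4, 1.6, 0]
    - [-0.7, 2.1, 0]
    - [-1, 2.5, 0]
    - [-1.4, 2.9, 0]
    - [-1.9, 3.2, 0]
    - [-2.4, 3.4, 0]
    - [-2.9, 3.6, 0]
    - [-2.9, 3.6, 0]
  spin: [0.15, 0.3, 0.45, 0.6, 0.75, 0.9, 1.05, 1.2, 1.35, 1.35]
  fingers: [5, 5, 5, 5, 5, 5, 5, 5, 5, 5]

```text
time_s: 56.25
eef_pos: [0.5182, -0.3192, 0.0791]
eef_rot: [0.707, 0.022, 0.706, -0.023]
wrist_force: [-0.4, -2.0, 0.5]
opening: 0.122
```

step_arm:
  xyz:
    - [-0.5, 0, 0]
    - [-0.5, 0, 0]
    - [-0.5, 0, 0]
    - [-0.5, 0, 0]
  spin: [0.14, 0.16, 0.16, 0.16]
  fingers: [5, 5, 5, 5]

```text
time_s: 56.65
eef_pos: [0.5179, -0.3191, 0.0791]
eef_rot: [0.707, -0.032, 0.706, 0.031]
wrist_force: [1.7, -4.8, -0.6]
opening: 0.126
```

Run:
```python
from h import *
st(); print(ctrl.get_obs()['torque'])
t=eyes.camera('top'); s=eyes.camera('side')
crop(s,280,120,370,200,8,'s32.png')
```

```text
56.65 [ 0.5179 -0.3191  0.0791] [ 0.707 -0.032  0.706  0.031] [ 1.7 -4.8 -0.6] 0.126
[-0.79799703 -0.40374055 -0.95549311]
```

View pics/s32.png

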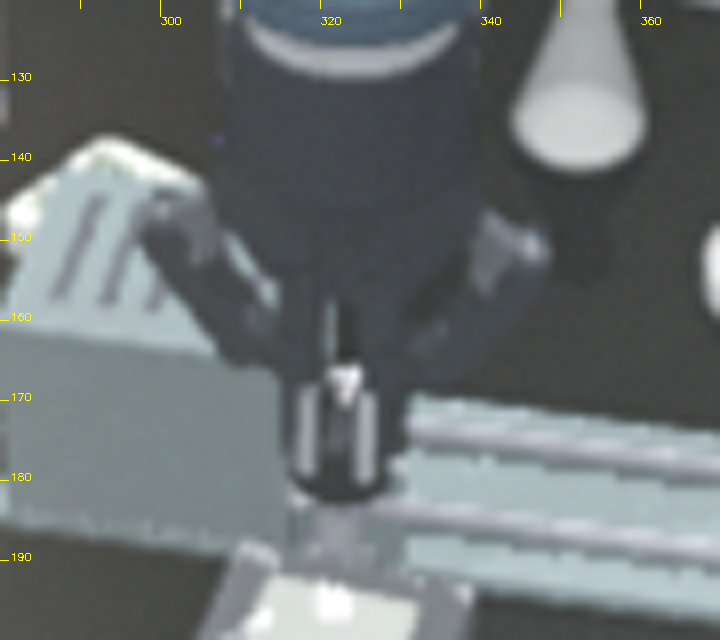

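step_arm:
  xyz:
    - [0, 0, 0]
    - [0, 0, 0]
    - [0, 0, 0]
    - [0, 0, 40]
    - [0, 0, 90]
    - [-30, 40, 110]
    - [-60, 90, 110]
    - [-60, 140, 110]
    - [-60, 190, 110]
    - [-60, 240, 110]
  spin: [0, 0, 0, 0, 0, 0, 0, 0, 0, 0]
  fingers: [30, 30, 30, 30, 30, 30, 30, 30, 30, 30]

```text
time_s: 57.75
eef_pos: [0.4565, -0.0867, 0.1889]
eef_rot: [0.706, -0.033, 0.706, 0.033]
wrist_force: [0.9, -0.4, 0.1]
opening: 0.301
```

step_arm:
  xyz:
    - [-50, 50, 0]
    - [-80, 100, 0]
    - [-100, 150, 0]
    - [-120, 200, 0]
    - [-120, 250, 0]
    - [-150, 300, 0]
    - [-150, 350, 0]
    - [-180, 400, 0]
    - [-180, 450, 0]
    - [-180, 450, 0]
  spin: [0, 0, 0, 0, 0, 0, 0, 0, 0, 0]
  fingers: [30, 30, 30, 30, 30, 30, 30, 30, 30, 30]

```text
time_s: 58.75
eef_pos: [0.2757, 0.3637, 0.1889]
eef_rot: [0.706, -0.034, 0.706, 0.034]
wrist_force: [1.0, -0.8, -0.0]
opening: 0.298
```

Run:
```python
from h import *
st()
t=eyes.camera('top'); s=eyes.camera('side')
crop(s,280,120,370,200,8,'s33.png'); crop(s,210,130,400,350,3,'s33b.png')
crop(t,345,185,395,215,12,'t33.png'); crop(t,200,145,460,265,3,'t33b.png')
a=cv2.imread('pics/side0.png').astype(int)[:,:,::-1]; d=np.abs(a-s).sum(2); d[:, 400:]=0
print([(x,y) for y,x in np.argwhere(d>150)][::25])
```

```text
58.75 [0.2757 0.3637 0.1889] [ 0.706 -0.034  0.706  0.034] [ 1.  -0.8 -0. ] 0.298
[(np.int64(331), np.int64(198)), (np.int64(360), np.int64(330)), (np.int64(395), np.int64(333)), (np.int64(390), np.int64(335)), (np.int64(354), np.int64(337)), (np.int64(388), np.int64(339)), (np.int64(384), np.int64(343)), (np.int64(377), np.int64(345)), (np.int64(381), np.int64(346)), (np.int64(348), np.int64(348)), (np.int64(380), np.int64(349)), (np.int64(348), np.int64(352)), (np.int64(374), np.int64(354)), (np.int64(366), np.int64(357)), (np.int64(352), np.int64(359)), (np.int64(362), np.int64(360)), (np.int64(368), np.int64(361)), (np.int64(360), np.int64(363)), (np.int64(366), np.int64(364)), (np.int64(350), np.int64(366)), (np.int64(352), np.int64(367)), (np.int64(360), np.int64(368)), (np.int64(359), np.int64(370)), (np.int64(365), np.int64(372)), (np.int64(358), np.int64(375)), (np.int64(358), np.int64(377)), (np.int64(354), np.int64(379)), (np.int64(363), np.int64(380)), (np.int64(371), np.int64(381)), (np.int64(376), np.int64(382)), (np.int64(362), np.int64(384)), (np.int64(376), np.int64(385)), (np.int64(378), np.int64(387)), (np.int64(370), np.int64(389)), (np.int64(376), np.int64(390)), (np.int64(386), np.int64(391)), (np.int64(369), np.int64(394)), (np.int64(373), np.int64(396)), (np.int64(370), np.int64(399))]
```

View pics/s33.png

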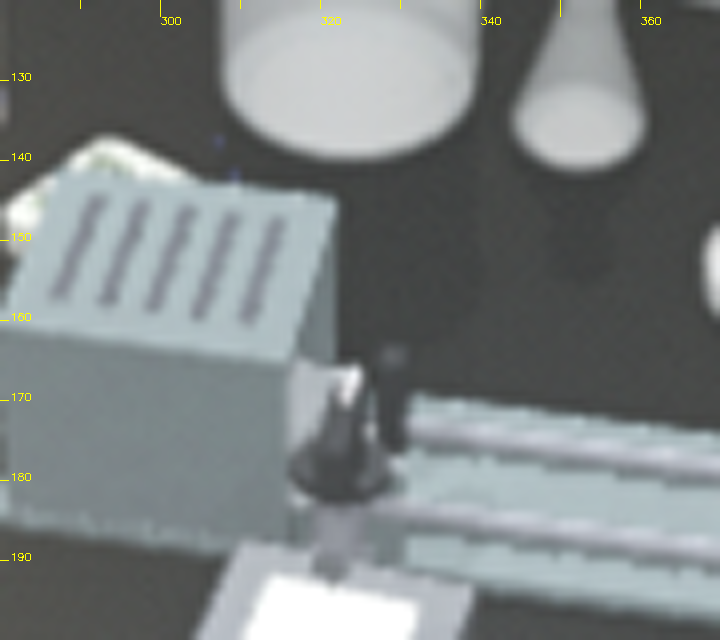

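View pics/s33b.png

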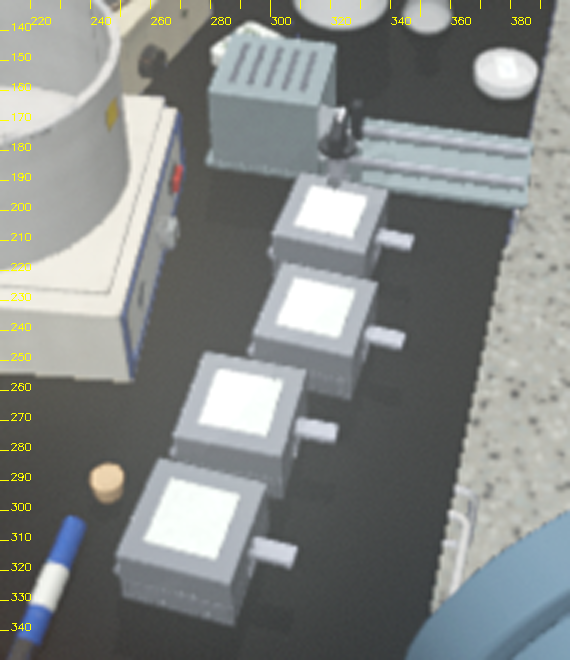

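View pics/t33b.png

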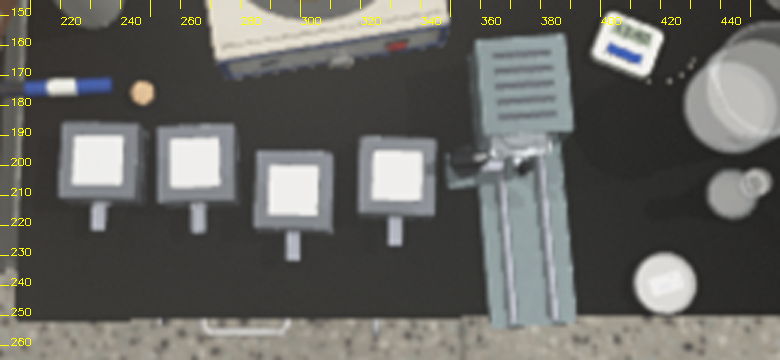

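View pics/t33.png

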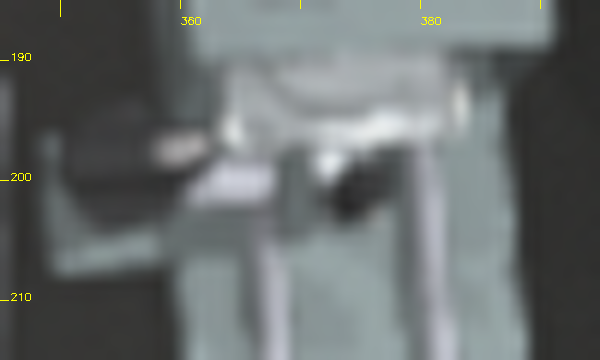

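Run:
```python
from h import *
for r,z in((.022,.041),(.022,.021),(.008,.057)):
    print(z,[tuple(proj('top',[.559+r*np.cos(a),-.381+r*np.sin(a),z]).round(1)) for a in np.radians([90,120,150,180,210,240,270])])
t=eyes.camera('top'); t0=cv2.imread('pics/top0.png')[:,:,::-1]
c=lambda im:cv2.resize(im[184:204,356:390],(680,400),interpolation=cv2.INTER_CUBIC)
g=lambda im:np.clip((im.astype(float)-60)*1.4,0,255).astype(np.uint8)
cv2.imwrite('pics/cmp.png',cv2.resize(np.vstack([g(c(t0)),g(c(t))])[:,:,::-1],(510,600)))
```

```text
0.041 [(np.float64(366.7), np.float64(186.8)), (np.float64(367.7), np.float64(190.2)), (np.float64(370.3), np.float64(192.7)), (np.float64(373.8), np.float64(193.6)), (np.float64(377.2), np.float64(192.6)), (np.float64(379.7), np.float64(190.1)), (np.float64(380.5), np.float64(186.7))]
0.021 [(np.float64(366.0), np.float64(188.0)), (np.float64(367.0), np.float64(191.4)), (np.float64(369.5), np.float64(193.8)), (np.float64(373.0), np.float64(194.7)), (np.float64(376.4), np.float64(193.7)), (np.float64(378.8), np.float64(191.3)), (np.float64(379.6), np.float64(187.9))]
0.057 [(np.float64(371.7), np.float64(185.8)), (np.float64(372.1), np.float64(187.1)), (np.float64(373.0), np.float64(188.0)), (np.float64(374.3), np.float64(188.3)), (np.float64(375.6), np.float64(188.0)), (np.float64(376.5), np.float64(187.0)), (np.float64(376.8), np.float64(185.8))]
```

View pics/cmp.png

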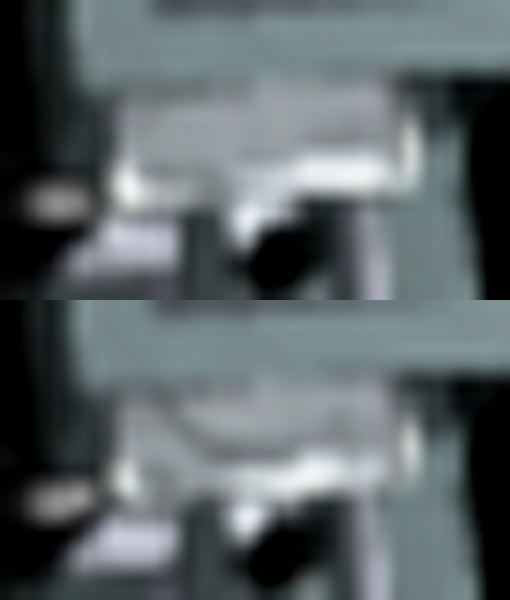

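```bash
python3 -c "
from bench import hand_in
print(hand_in())"
```

```text
the job is handed in; nothing more can be done
None
```

I freed the clamp and pulled the carriage right out. Opened one at a time, box 3 held the stopper, box 2 a tin and box 1 a tin. I stood both tins on the tray, shut each box before opening the next, pushed the carriage home and locked the clamp against its stop. The job was handed in at about 59 s. I never opened box 0, because both tins had already been found.

**Last checks:**
- **Tins before pushing home:** the side view put them about +25 and −24 mm along the tray and within 3 mm of its centre line. The top view put them up to 9 mm off the centre line, still inside the 16 mm limit. The two cameras disagreed by several mm throughout.
- **Carriage and clamp:** the handle and clamp bar were back at their starting pixels. The clamp met about 1 N m at its stop, and the carriage met about 7 N.
- **Boxes and bystanders:** all four covers looked shut and the bystanders unmoved. The arm was clear of everything.
- **Tins under the hood:** the near tin's front edge showed where I expected it. The far tin was hidden, so its final position was not directly checked.

During each opening the fingers slipped off the tab late in the swing. The covers stayed open, so it did no harm.

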